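Lock a tubing pump's sprung pressure arm open

TASK

Open the tubing pump for a tube change: take the steel lock pin out of its grey tray, stand it in the brass bush at the end of the red sprung pressure arm and let go of it there, then take it afresh and swing the arm back off the rollers against its spring until the pin drops into the lock hole in the plate below, and leave it pushed fully home with its orange tab down on the bush. Do not let the arm slam back onto the rollers, and leave the other things on the bench where they are.

Things in the scene. Friction and masses are not known exactly. Their poses are not given: they have to be found in the camera images.
- pump: Tubing pump, fixed: cream and grey case, 250 x 250 mm, its grey deck 80 mm above the bench. Origin on the bench, 10 mm nearer its front than the middle; x from front (robot side) to back, y to its left, z up. On the deck: roller wheel, 66 mm wide, 34 mm high, at (73, 40) mm; steel pivot post, 26 mm wide, top 137 mm above the bench; black knob, 17 mm high, at (-62, -90) mm.
- pivot (a point): Point on the vertical pivot axis of the red pressure arm, on the pump's deck (80 mm above the bench), at (20, 85) mm in the pump's frame; same axes as the pump. On the deck lies the flat aluminium lock plate, 12 mm thick, top 92 mm above the bench, under the bush's whole path. In it, on that path, is the lock hole, 14 mm wide, ringed in yellow, with a well beneath it deep enough for the pin.
- bush (a point): Centre of the upper mouth of the bore in the brass bush at the pressure arm's free end, 118 mm above the bench, 115 mm from the pivot axis; z up. The bush is 34 x 34 mm and 24 mm tall; its oiled bore, 14 mm wide, goes right through. Its underside is 2 mm above the lock plate: a pin stood in it rests on that plate, its tab 38 mm above the bush, and slides over the plate as the arm swings.
- pressure_arm (a joint): Swing of the arm, rad, 0 closed on the rollers, up to 1.2, clockwise from above: the bush is at (-115 sin q, -115 cos q) mm from the pivot in the pump's axes. A spring closes it with 4 N at the bush at 0, 7 N at 0.85. It has no handle: the pin in its bush serves as one. The lock plate is adjustable: its hole lies anywhere from 0.70 to 0.96 rad, to be found by feel, the pin going down.
- pin_centre (a point): On the axis of the lock pin (60 to 105 g): steel shank 12 mm thick, 64 mm long, its last 5 mm tapered to 6.4 mm; orange tab 24 mm along the pin, 46 mm wide, 12 mm thick. This point is 20 mm from the tab's shoulder, 44 mm from the tip. x along the pin from tip to tab, y along the tab's width, z across its thickness. It starts level, 30 mm above the bench, tip to the robot's left or left and away.
- pin_tip (a point): Centre of the pin's tapered tip end, on its axis, 64 mm from the shoulder. Same axes as pin_centre. With the pin fully home it is 38 mm below the top of the lock plate.
- pin_shoulder (a point): Centre of the tab's lower face on the pin's axis, where the shank begins; it sits on the bush when the pin is fully home. Same axes as pin_centre.
- tray: Grey moulded pin tray, fixed, 136 x 86 mm, floor 4 mm. Origin on the bench under pin_centre at the start; x from the pin's tip to its tab. The tab lies flat in a walled pocket (x 20 to 54 mm, |y| < 31, 32 mm high) that keeps fingers off its edges, the tip in a slot (x -52 to -34, |y| < 15, 31 mm high). Between is a finger gap, open to the floor, where the shank can be taken. Long rims 14 mm high.
- needle_a: Dissecting needle with a wooden handle, 140 mm long, 13 mm thick, lying on the bench; to be left alone. Origin on the bench 60 mm from its handle end, x towards the point.
- needle_b: A second dissecting needle like the first; to be left alone.
- pipette_pump: Green hand pipette pump, 161 x 22 x 27 mm, lying on the bench; to be left alone. Origin under the middle of its green body, x towards its nozzle.
- tape_roll: Roll of white paper tape, 90 mm diameter, 50 mm tall, lying flat; to be left alone. Origin at the centre of its underside.
- beaker: White plastic beaker turned upside down, 86 mm diameter at the bench, 110 mm tall; to be left alone. Origin at the centre of its underside.
- cylinder: Glass measuring cylinder, 213 mm tall, 36 mm at the mouth, square foot of 70 mm; to be left alone. Origin at the centre of its underside.
- weigh_jar: Small amber jar with a black lid, 54 mm diameter, 59 mm tall; to be left alone. Origin at the centre of its underside.
Not all that is in view belongs to the job. What is shaped like the tray but purple is not meant. There is more than one size of the part that bears pin_centre; the job needs the smaller.

How it is judged:
By the outcome, as a careful person would: the job done as asked, in the order asked, and still so for the second after the job is handed in, with the robot touching nothing.
It also fails if it takes over 72 s, if anything falls off the work surface, if the arm or the gripper's body presses on something with over 40 N, if the wrist force passes 120 N, or if a joint passes its speed limit or range.

ROBOT

A 7-joint arm with a two-finger parallel gripper is mounted at the origin on the work surface. World frame = base frame: x ahead of the robot, y to its left, z up, the work surface at z = 0. Lengths are in m, angles in rad, forces in N, time in s.
With the tool pointing down it reaches from about 0.4 to 0.875 m from the base axis. Payload 19.3 kg.
Tool frame: the origin (TCP) lies midway between the tips of the shut fingers; the grasp point (between the pads) lies bot.grip_point_offset behind it (bot.grip_point_offset is the distance from the TCP to the grasp point, in m); z points along the fingers, y is the direction in which the jaws open and shut (so a half turn about z gives the same grasp; the last joint's range is limited). The gripper opens to 85 mm and grips with 20 to 120 N. Pads are 22 mm wide; open, the fingers measure 114 mm over their backs; the gripper's body (76 mm by 85 mm) begins 54 mm behind the grasp point. The pads swing forward as they close: fully open they stand 13 mm farther back than shut.
Start: joints at [-1.258, 0.521, -0.036, 1.599, 0.021, 1.021, -0.113], TCP at [0.233, 0.58, 0.231] pointing down, gripper open.
Joint ranges: [-2.91, 2.91], [-0.3, 2.13], [-1.5, 1.42], [0.17, 2.43], [-1.26, 4.41], [0.16, 1.93], [-2.52, 2.52]. Speed limits (rad/s): [1.89, 1.89, 2.39, 2.39, 3.01, 3.01, 3.01].

INTERFACE

Orientations are given as [roll, pitch, yaw] about the fixed x, y, z axes, in that order (R = Rz(yaw) Ry(pitch) Rx(roll)).
In Python, from workcell import bot gives the robot as it stands.
- The arm moves only by the tool servo_tool, never from a script. Its argument "rows" is a list that holds one entry, the list of rows, each a list of 6 numbers: the shift along the tool's x, y, z in cm, then the turn, a rotation vector about the tool's x, y, z in degrees. A call has 1 to 5 rows; each row shifts and turns the commanded pose from where the row before left it, along the tool's axes as they then stand; what a row does not reach is not made up. A row lasts 1/8 s, in which the tool goes at most 62.5 mm and 10.7 degrees, less where a joint would pass 70% of its speed; a pose out of reach is approached as far as the arm can. A call is refused whole if a number of a shift passes 6.25 or a number of a turn 10.7, either way. A call with a gripper value outside its range is refused whole. "grip" is the opening, from -1 (shut) to 1 (fully open), so that 0 is half open, set as the call begins (left out, the last holds). The fingers move at their own pace and stop on an object; "squeeze" is the grip in N (left out, the last holds). Time passes only in rows, so rows that do not move let the fingers close. It gives the time, the measured TCP pose, the force and the opening at its end, in the units of the state.
- bot.observe(): the state, without advancing time (a new reading comes with each control period).
- bot.grab_frame(name): name is "scene" or "side" or "wrist"; returns a dict with "image" (384x512x3 uint8, red, green, blue), "K" (3x3 intrinsics, pixels), "R" (3x3) and "t" (3): a world point X has camera coordinates R X + t; the wrist camera has in their place "mount" (4x4, takes a point from camera to tool coordinates, whose origin is the TCP and whose axes are the flange's). Camera axes: x right, y down, z forward; pixel columns grow to the right and rows downward; lengths in m; the calibration is good to about 2 mm. The wrist camera is an equidistant fisheye: a pixel r from the principal point sees the ray r / f radians off the axis. A picture is of the moment at which its call begins: read the wrist's pose just before it. There is no depth.
- bot.job_done(): hands the job in, once; it reports no verdict.
The state is a dict: "clock": time; "qpos": joint angles; "qd": joint speeds; "joint_efforts": joint torques, N m; "position": TCP position; "tool_rot": TCP orientation; "force": force on the tool from outside, world axes, zero at the start; "moment": the same for the moment, N m; "grip_width": finger opening in m.
Only numpy, scipy, OpenCV 4.12 (cv2) and the standard library are available. Lean on these libraries where they do the work, as an engineer would, in place of code of your own. Each camera call takes 0.05 s, during which the arm holds its last target.

## Working session

There is one attempt and no reset: what is moved stays moved. The work goes in short steps, Python scripts to look and compute and a tool call to move; the robot and the scene stay as the last step left them, time stands still between calls to the robot, and variables do not carry over. Pictures are saved under pics/ and viewed, and the job is handed in when it is done.

Besides the shell and the picture viewer there is one more tool, called after "Call:" as name(argument=value, ...), one argument or row to a line, values as JSON. servo_tool: Moves the arm, as the interface text tells. Its arguments: {"type":"object","properties":{"rows":{"type":"array"},"grip":{"type":"number"},"squeeze":{"type":"number"}},"required":["rows"]}

```bash
ls; mkdir -p pics
python3 - <<'E'
from workcell import bot
import cv2,numpy as np
s=bot.observe();print(s, bot.grip_point_offset)
for n in("scene","side","wrist"):
    f=bot.grab_frame(n); cv2.imwrite(f"pics/{n}0.png",f["image"][:,:,::-1]); 
    print(n,{k:np.round(v,4).tolist() for k,v in f.items() if k!="image"})
    np.savez(f"pics/{n}0.npz",**f)
E
```

```text
pics
{'clock': 0.0, 'qpos': array([-1.25817706,  0.52202554, -0.03635955,  1.60000097,  0.02121219,
        1.02110435, -0.11281933]), 'qd': array([ 0.00031888,  0.00015818, -0.00074925, -0.00074782, -0.0012319 ,
        0.00100304,  0.00023113]), 'joint_efforts': array([-1.48407522e-03, -9.27104545e+01,  1.97970517e+00, -3.69918001e+01,
        1.79836352e-02,  8.22145696e-03, -6.32537376e-05]), 'position': array([0.23335409, 0.57943625, 0.23072071]), 'tool_rot': array([-3.14044245e+00,  7.69455087e-05,  2.75877825e+00]), 'force': array([ 0.20456727,  0.05935836, -0.46636705]), 'moment': array([0.02971555, 0.01634446, 0.02966527]), 'grip_width': 0.08528134217160474} 0.0187
scene {'K': [[372.6913, 0.0, 254.3531], [0.0, 372.6913, 190.9408], [0.0, 0.0, 1.0]], 'R': [[0.7283, 0.6852, -0.0098], [0.3982, -0.4348, -0.8077], [-0.5577, 0.5844, -0.5895]], 't': [-0.3067, -0.162, 1.4309]}
side {'K': [[494.6268, 0.0, 256.3898], [0.0, 494.6268, 188.6515], [0.0, 0.0, 1.0]], 'R': [[-0.8687, -0.495, -0.0175], [-0.3546, 0.6462, -0.6758], [0.3459, -0.5809, -0.7369]], 't': [0.4148, 0.2729, 1.7196]}
wrist {'K': [[297.3186, 0.0, 256.1221], [0.0, 297.3186, 192.079], [0.0, 0.0, 1.0]], 'mount': [[-0.0007, -0.9496, -0.3134, 0.0801], [1.0, -0.0011, 0.001, -0.0009], [-0.0013, -0.3133, 0.9496, -0.143], [0.0, 0.0, 0.0, 1.0]]}
```

View pics/scene0.png

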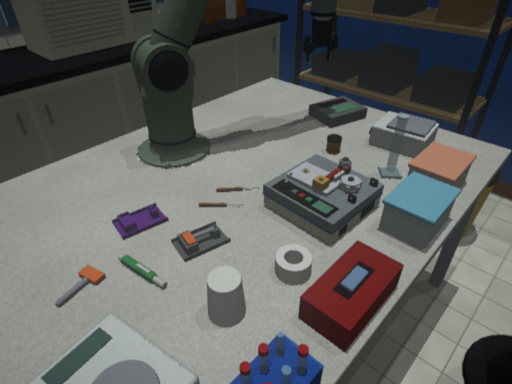

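View pics/side0.png

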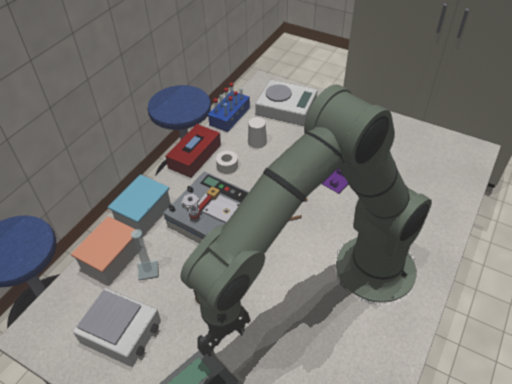

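View pics/wrist0.png

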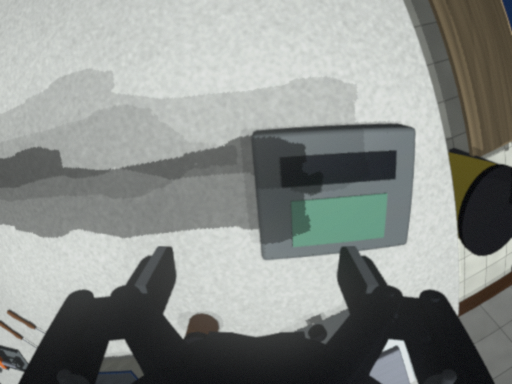

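```bash
cat > h.py <<'E'
import numpy as np,cv2
from workcell import bot
from scipy.spatial.transform import Rotation as Ro
def grab(n,name):
    s=bot.observe(); f=bot.grab_frame(n); f=dict(f)
    f["p"]=s["position"]; f["r"]=s["tool_rot"]
    cv2.imwrite(f"pics/{name}.png",f["image"][:,:,::-1]); np.savez(f"pics/{name}.npz",**f); return f
def crop(name,x0,y0,x1,y1,k,out):
    im=cv2.imread(f"pics/{name}.png")[y0:y1,x0:x1]
    cv2.imwrite(f"pics/{out}.png",cv2.resize(im,None,fx=k,fy=k,interpolation=cv2.INTER_CUBIC))
def ray(f,u,v):
    K=f["K"]; x=(u-K[0,2])/K[0,0]; y=(v-K[1,2])/K[1,1]
    if "mount" in f:
        r=np.hypot(x,y); d=np.array([x/r*np.sin(r),y/r*np.sin(r),np.cos(r)]) if r>1e-9 else np.array([0,0,1.])
        M=f["mount"]; T=Ro.from_euler("xyz",f["r"]).as_matrix()
        return T@M[:3,3]+f["p"], T@M[:3,:3]@d
    d=np.array([x,y,1.]); R=f["R"]; return -R.T@f["t"], R.T@d
def at(f,u,v,z):
    o,d=ray(f,u,v); return o+d*(z-o[2])/d[2]
def proj(f,X):
    X=np.asarray(X,float); K=f["K"]
    if "mount" in f:
        M=f["mount"]; T=Ro.from_euler("xyz",f["r"]).as_matrix()
        c=M[:3,:3].T@(T.T@(X-f["p"])-M[:3,3])
        th=np.arctan2(np.hypot(c[0],c[1]),c[2]); n=np.hypot(c[0],c[1])+1e-12
        x,y=c[0]/n*th,c[1]/n*th
    else:
        c=f["R"]@X+f["t"]; x,y=c[0]/c[2],c[1]/c[2]
    return np.array([K[0,0]*x+K[0,2],K[1,1]*y+K[1,2]])
def ld(n): return dict(np.load(f"pics/{n}.npz"))
E
python3 - <<'E'
from h import *
crop("scene0",160,210,260,270,8,"c1"); crop("scene0",255,145,390,245,5.9,"c2"); crop("side0",150,160,260,250,7,"c3")
f=ld("scene0")
for n,u,v,z in(("tray",201,240,.01),("tab",187,240,.03),("bigpin tab",92,273,.03),("pump c",323,195,.08),("tape",294,265,.05),("beak",226,290,.05),("purple",140,220,.02),("needle",220,205,0),("needle2",238,189,0),("cyl",391,172,0),("jar",333,148,.03),("pip",143,271,.0)):
    print(n,at(f,u,v,z).round(3))
E
```

```text
tray [ 0.472 -0.264  0.01 ]
tab [ 0.462 -0.302  0.03 ]
bigpin tab [ 0.385 -0.527  0.03 ]
pump c [0.646 0.044 0.08 ]
tape [ 0.734 -0.195  0.05 ]
beak [ 0.669 -0.354  0.05 ]
purple [ 0.289 -0.335  0.02 ]
needle [ 0.387 -0.118  0.   ]
needle2 [ 0.368 -0.021  0.   ]
cyl [0.686 0.406 0.   ]
jar [0.473 0.366 0.03 ]
pip [ 0.442 -0.429  0.   ]
```

View pics/c1.png

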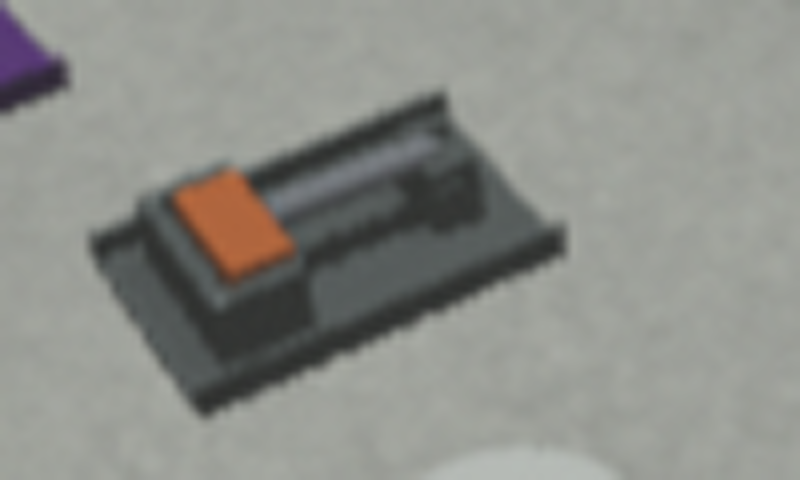

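View pics/c2.png

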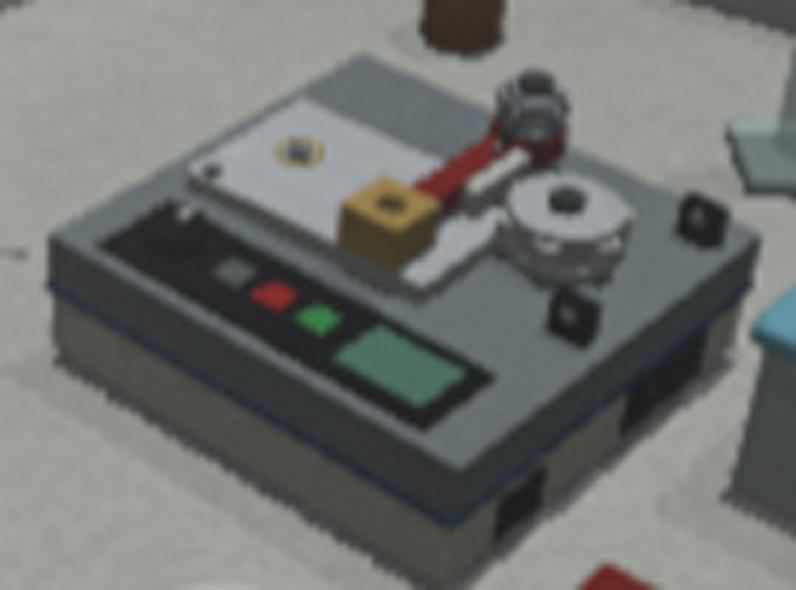

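View pics/c3.png

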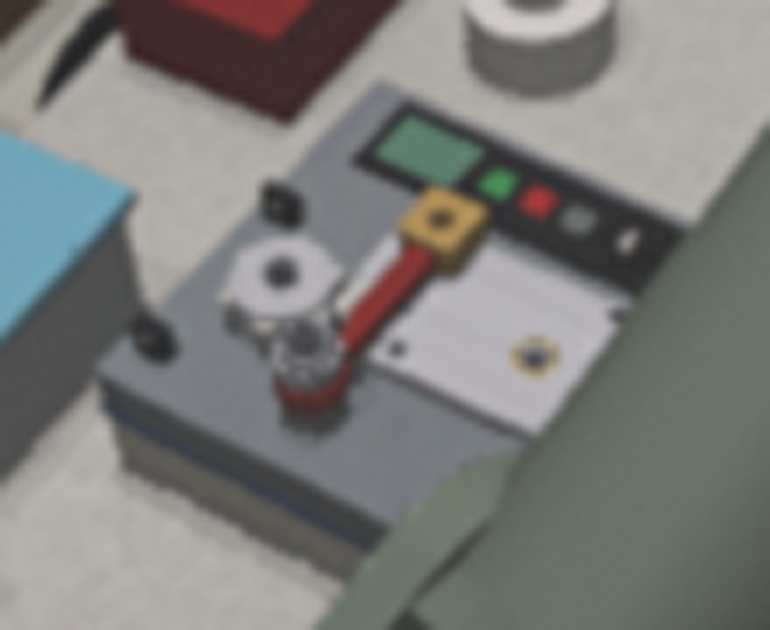

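Run:
```python
from h import *
f=ld("scene0");g=ld("side0")
A=dict(hole=(305.8,170.8,.092),bush=(321.6,179.4,.118),post=(345.7,158.6,.137),wheel=(351.3,178.9,.114))
B=dict(hole=(226.4,210.9,.092),bush=(213.1,191.3,.118),post=(193.6,208.6,.137),wheel=(190.3,198.9,.114))
for k in A: print(k,at(f,*A[k]).round(4),at(g,*B[k]).round(4))
q=lambda u,v:(160+u/8,210+v/8)
for n,u,v,z in (("tabcorner",175,190,.036),("tc2",232,170,.036),("tc3",295,243,.036),("tc4",240,280,.036),("shank near",275,197,.036),("shank tip",435,140,.036),("traycorner",205,415,0),("c2",565,255,0)):
    print(n,at(f,*q(u,v),z).round(4))
```

```text
hole [0.5456 0.0964 0.092 ] [0.5449 0.097  0.092 ]
bush [0.6276 0.0574 0.118 ] [0.6245 0.0587 0.118 ]
post [0.6318 0.1706 0.137 ] [0.6289 0.1743 0.137 ]
wheel [0.6848 0.1209 0.114 ] [0.6791 0.1271 0.114 ]
tabcorner [ 0.4387 -0.2992  0.036 ]
tc2 [ 0.445  -0.2802  0.036 ]
tc3 [ 0.4877 -0.2884  0.036 ]
tc4 [ 0.488  -0.3114  0.036 ]
shank near [ 0.4659 -0.2789  0.036 ]
shank tip [ 0.4838 -0.224   0.036 ]
traycorner [ 0.4961 -0.3373  0.    ]
c2 [ 0.5281 -0.208   0.    ]
```

```bash
cat >> h.py <<'E'
def plan(wps, nmax=None, start=None):
    """wps: list of (pos, rpy_deg or None, nrows). prints rows from the current measured pose"""
    if start is None:
        s=bot.observe(); p=s["position"]; T=Ro.from_euler("xyz",s["tool_rot"])
    else: p,T=np.array(start[0],float),Ro.from_euler("xyz",start[1],degrees=True)
    rows=[]
    for pos,rpy,n in wps:
        pos=np.array(pos,float); G=T if rpy is None else (rpy if isinstance(rpy,Ro) else Ro.from_euler("xyz",rpy,degrees=True))
        rv=(T.inv()*G).as_rotvec(); p0,T0=p,T
        for i in range(1,n+1):
            pt=p0+(pos-p0)*i/n; Tt=T0*Ro.from_rotvec(rv*i/n)
            d=np.round(T.inv().apply(pt-p)*100,2); w=np.round(np.degrees((T.inv()*Tt).as_rotvec()),1)
            rows.append([float(a)+0 for a in d]+[float(a)+0 for a in w])
            p=p+T.apply(d/100); T=T*Ro.from_rotvec(np.radians(w))
    for r in rows: print(r)
    print("end",p.round(4),T.as_euler("xyz",degrees=True).round(2)); return rows
E
python3 - <<'E'
from h import *
print([a for a in dir(bot) if a[0]!='_'])
plan([((.45,.30,.25),(180,0,130),6),((.50,.0,.25),(180,0,100),6),((.47,-.24,.25),(180,0,72),5)])
E
```

```text
['IKError', 'grab_frame', 'grip_point_offset', 'job_done', 'observe']
[-5.09, -2.97, -0.32, 0.0, 0.0, 4.7]
[-5.31, -2.55, -0.31, 0.0, 0.0, 4.7]
[-5.51, -2.1, -0.32, 0.0, 0.0, 4.6]
[-5.66, -1.65, -0.31, 0.0, 0.0, 4.7]
[-5.77, -1.19, -0.32, 0.0, 0.0, 4.7]
[-5.85, -0.71, -0.32, 0.0, 0.0, 4.7]
[-4.37, -2.57, 0.0, 0.0, 0.0, 5.0]
[-4.57, -2.18, 0.01, 0.0, 0.0, 5.0]
[-4.75, -1.78, 0.0, 0.0, 0.0, 5.0]
[-4.89, -1.35, 0.01, 0.0, 0.0, 5.0]
[-4.98, -0.93, 0.0, 0.0, 0.0, 5.0]
[-5.05, -0.48, 0.01, 0.0, 0.0, 5.0]
[-4.62, -1.42, 0.0, 0.0, 0.0, 5.6]
[-4.74, -0.97, 0.01, 0.0, 0.0, 5.6]
[-4.81, -0.49, 0.0, 0.0, 0.0, 5.6]
[-4.84, -0.03, 0.0, 0.0, 0.0, 5.6]
[-4.82, 0.45, 0.01, 0.0, 0.0, 5.6]
end [ 0.47 -0.24  0.25] [1.800e+02 5.000e-02 7.197e+01]
```

Call:
servo_tool(
  rows=[
    [[-5.1, -3.0, -0.3, 0, 0, 4.7], [-5.3, -2.5, -0.3, 0, 0, 4.7], [-5.5, -2.1, -0.3, 0, 0, 4.7], [-5.7, -1.6, -0.3, 0, 0, 4.7], [-5.8, -1.2, -0.3, 0, 0, 4.7]],
  ],
  grip=0.2,
)

```text
clock: 0.78
position: [0.4155, 0.3452, 0.2464]
tool_rot: [3.142, -0.0, 2.346]
force: [0.2, 0.7, -0.0]
grip_width: 0.0513
```

Call:
servo_tool(
  rows=[
    [[-5.8, -0.7, -0.3, 0, 0, 4.7], [-4.4, -2.6, 0, 0, 0, 5], [-4.6, -2.2, 0, 0, 0, 5], [-4.7, -1.8, 0, 0, 0, 5], [-4.9, -1.3, 0, 0, 0, 5]],
  ],
)

```text
clock: 1.4
position: [0.4834, 0.0986, 0.2493]
tool_rot: [3.142, -0.0, 1.915]
force: [0.4, 0.7, -0.2]
grip_width: 0.0512
```

Run:
```python
from h import *
s=bot.observe();print({k:np.round(v,3).tolist() for k,v in s.items()})
f=grab("wrist","w1"); cv2.imwrite("pics/w1b.png",cv2.resize(f["image"][:,:,::-1],None,fx=1.5,fy=1.5,interpolation=cv2.INTER_CUBIC))
```

```text
{'clock': 1.4, 'qpos': [-0.561, 0.3, 0.3, 1.93, -0.109, 0.927, 0.136], 'qd': [0.557, -0.026, 0.311, 0.077, -0.101, -0.025, 0.222], 'joint_efforts': [-7.703, -65.211, 2.876, -33.442, 0.354, 0.289, -0.84], 'position': [0.483, 0.099, 0.249], 'tool_rot': [3.142, -0.0, 1.915], 'force': [0.441, 0.726, -0.224], 'moment': [0.059, -0.025, -0.02], 'grip_width': 0.051}
```

View pics/w1b.png

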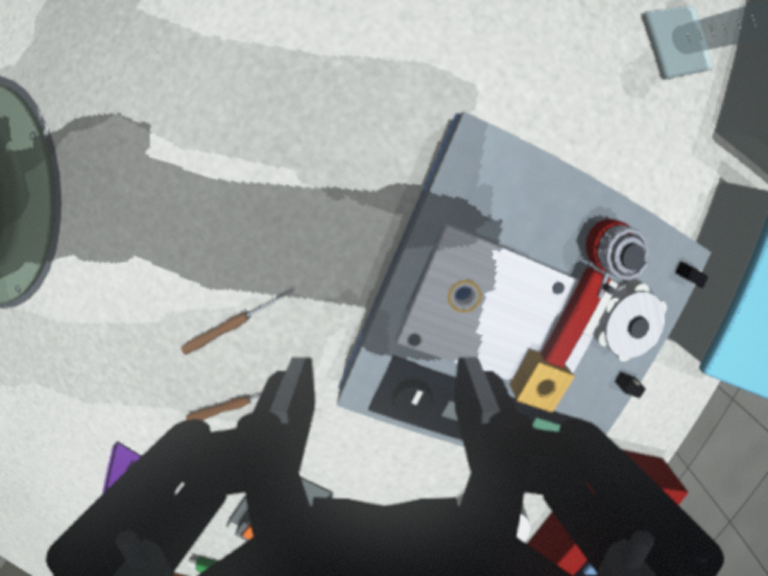

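Run:
```python
from h import *
f=ld("w1")
for n,u,v,z in(("hole",463,295,.092),("bush",547,387,.118),("post",632,257,.137),("wheel",638,326,.114)): print(n,at(f,u/1.5,v/1.5,z).round(4))
```

```text
hole [0.5449 0.0946 0.092 ]
bush [0.6277 0.0561 0.118 ]
post [0.631  0.1695 0.137 ]
wheel [0.6803 0.1239 0.114 ]
```

Call:
servo_tool(
  rows=[
    [[-5.0, -0.9, 0, 0, 0, 5], [-5.0, -0.5, 0, 0, 0, 5], [-4.6, -1.4, 0, 0, 0, 5.6], [-4.7, -1.0, 0, 0, 0, 5.6], [-4.8, -0.5, 0, 0, 0, 5.6]],
  ],
)

```text
clock: 2.08
position: [0.481, -0.1441, 0.2493]
tool_rot: [3.142, -0.0, 1.447]
force: [0.8, 0.2, 0.2]
grip_width: 0.0512
```

Call:
servo_tool(
  rows=[
    [[-4.8, 0, 0, 0, 0, 5.6], [-4.8, 0.4, 0, 0, 0, 5.6], [0, 0, 0, 0, 0, 0], [0, 0, 0, 0, 0, 0]],
  ],
)

```text
clock: 2.58
position: [0.4691, -0.2376, 0.2491]
tool_rot: [-3.141, -0.0, 1.255]
force: [0.5, 0.5, -0.3]
grip_width: 0.0509
```

Run:
```python
from h import *
s=bot.observe();print({k:np.round(v,3).tolist() for k,v in s.items()})
f=grab("wrist","w2"); cv2.imwrite("pics/w2b.png",cv2.resize(f["image"][:,:,::-1],None,fx=1.5,fy=1.5,interpolation=cv2.INTER_CUBIC))
grab("scene","s2")
```

```text
{'clock': 2.575, 'qpos': [-0.058, 0.388, 0.551, 1.86, -0.244, 0.961, 0.285], 'qd': [-0.02, -0.007, -0.008, 0.002, 0.001, -0.001, -0.001], 'joint_efforts': [2.441, -67.536, 11.382, -34.709, 0.108, -0.023, 0.02], 'position': [0.469, -0.238, 0.249], 'tool_rot': [-3.141, -0.0, 1.255], 'force': [0.516, 0.542, -0.254], 'moment': [0.031, -0.056, -0.051], 'grip_width': 0.051}
```

View pics/w2b.png

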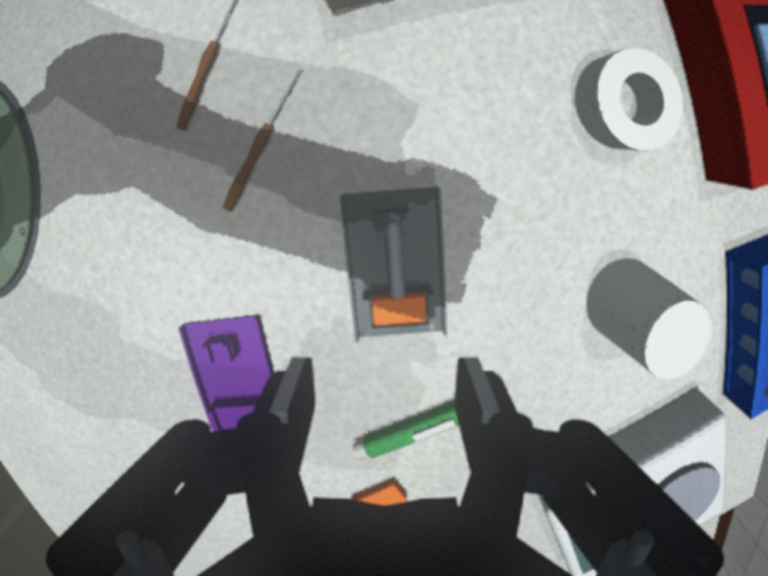

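Run:
```python
from h import *
f=ld("w2")
P=lambda u,v,z: at(f,u/1.5,v/1.5,z)
a=P(393,225,.036);b=P(398,290,.036);print("shank",a.round(4),b.round(4),np.degrees(np.arctan2(*(a-b)[1::-1])))
c=[P(371,293,.036),P(427,295,.036),P(427,323,.036),P(373,326,.036)]
print("tab",np.round(c,4),np.mean(c,0).round(4),[np.linalg.norm(c[i]-c[(i+1)%4]).round(4) for i in range(4)])
k=[P(341,195,.014),P(438,188,.014),P(446,334,.014),P(357,340,.004)]
print("tray",np.round(k,4))
im=f["image"][110:235,210:320]; cv2.imwrite("pics/w2c.png",cv2.resize(im[:,:,::-1],None,fx=6,fy=6,interpolation=cv2.INTER_CUBIC)[:600])
g=ld("s2");
```

```text
shank [ 0.4811 -0.2243  0.036 ] [ 0.4681 -0.2784  0.036 ] 76.5169468636258
tab [[ 0.4457 -0.2738  0.036 ]
 [ 0.4901 -0.2903  0.036 ]
 [ 0.483  -0.315   0.036 ]
 [ 0.4376 -0.303   0.036 ]] [ 0.4641 -0.2955  0.036 ] [np.float64(0.0474), np.float64(0.0257), np.float64(0.0469), np.float64(0.0303)]
tray [[ 0.4464 -0.1895  0.014 ]
 [ 0.5265 -0.2093  0.014 ]
 [ 0.4961 -0.3408  0.014 ]
 [ 0.4132 -0.3248  0.004 ]]
```

View pics/w2c.png

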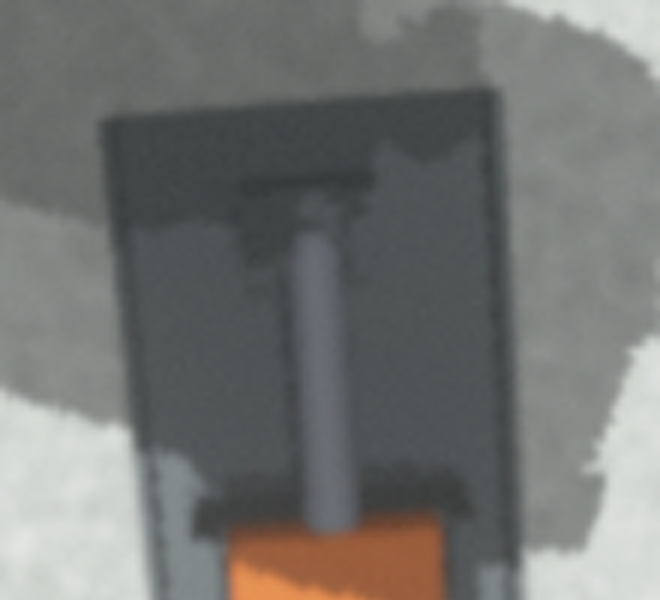

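Run:
```python
from h import *
f=ld("w2")
P=lambda u,v,z: at(f,210+u/6,110+v/6,z)
def an(a,b): return np.degrees(np.arctan2(*(a-b)[1::-1])).round(2)
a=P(317,240,.036);b=P(333,525,.036);print("shank",a.round(4),b.round(4),an(a,b),np.linalg.norm(a-b))
a=P(495,95,.014);b=P(518,570,.014);print(an(a,b))
a=P(105,125,.014);b=P(135,440,.014);print(an(a,b))
a=P(105,125,.014);b=P(495,92,.014);print(an(a,b)+90,np.linalg.norm(a-b))
a=P(230,532,.036);b=P(440,512,.036);print(an(a,b)+90)
```

```text
shank [ 0.482  -0.2247  0.036 ] [ 0.4666 -0.2837  0.036 ] 75.4 0.06106633009907591
76.49
76.02
256.88 0.08307802035298772
257.62
```

```bash
cat > kin.py <<'E'
import numpy as np, itertools
from scipy.spatial.transform import Rotation as Ro
from scipy.optimize import least_squares
D=[([-1.25817706,0.52202554,-0.03635955,1.60000097,0.02121219,1.02110435,-0.11281933],[0.23335409,0.57943625,0.23072071],[-3.14044245,7.69e-05,2.75877825])]
def fk(q,prm,sg):
    d1,d3,d5,d7,o1,o7,e2,e4,e6,b3,b5,b7=prm
    q=np.array(q)*sg
    R=Ro.from_euler("z",q[0]+o1); p=np.array([0,0,d1])+R.apply([b7,0,0])
    R=R*Ro.from_euler("y",q[1]); R=R*Ro.from_euler("z",q[2]); p=p+R.apply([b3,e2,d3])
    R=R*Ro.from_euler("y",q[3]); R=R*Ro.from_euler("z",q[4]); p=p+R.apply([b5,e4,d5])
    R=R*Ro.from_euler("y",q[5]); R=R*Ro.from_euler("z",q[6]+o7); p=p+R.apply([0,e6,d7])
    return p,R
E
python3 - <<'E'
from kin import *
from h import bot,ld
s=bot.observe()
w1=ld("w1")
D.append(([-0.561, 0.3, 0.3, 1.93, -0.109, 0.927, 0.136],[0.4834,.0986,.2493],[3.142,0,1.915]))
D.append((s["qpos"],s["position"],s["tool_rot"]))
best=[]
for s3 in itertools.product([1,-1],repeat=6):
    sg=np.array([-1]+list(s3)) if True else 0
    for o1,o7 in itertools.product([0,np.pi/2,np.pi,-np.pi/2],repeat=2):
        def res(x,full=False):
            r=[]
            for q,p,e in D:
                P,R=fk(q,x,sg); r+=list((P-p)*5); r+=list((R.inv()*Ro.from_euler("xyz",e)).as_rotvec())
            r+=list(np.array(x[6:])*.02); r+=list((np.array(x[:4])-[.35,.4,.4,.3])*.002)
            return np.array(r)
        x0=[.35,.4,.4,.3,o1,o7,0,0,0,0,0,0]
        if np.linalg.norm(res(x0))>6: continue
        z=least_squares(res,x0,max_nfev=40); best.append((z.cost,sg.tolist(),z.x.round(3).tolist()))
best.sort(key=lambda a:a[0])
for b in best[:6]: print(b)
E
```

```text
(np.float64(1.1315181586259542e-05), [-1, 1, -1, 1, -1, 1, -1], [0.39, 0.533, 0.326, 0.488, 0.051, -4.661, -0.046, -0.016, 0.198, -0.035, -0.024, -0.103])
(np.float64(1.1315181586300193e-05), [-1, 1, -1, 1, -1, 1, -1], [0.39, 0.533, 0.326, 0.488, 0.051, 1.622, -0.046, -0.016, 0.198, -0.035, -0.024, -0.103])
(np.float64(1.1315181589042147e-05), [-1, -1, -1, -1, -1, -1, -1], [0.39, 0.533, 0.326, 0.488, 3.193, -1.52, 0.046, 0.016, 0.198, 0.035, 0.024, 0.103])
(np.float64(1.1315181589143734e-05), [-1, 1, -1, 1, -1, 1, -1], [0.39, 0.533, 0.326, 0.488, 0.051, 1.622, -0.046, -0.016, 0.198, -0.035, -0.024, -0.103])
(np.float64(1.131518158931598e-05), [-1, 1, -1, 1, -1, 1, -1], [0.39, 0.533, 0.326, 0.488, 0.051, 1.622, -0.046, -0.016, 0.198, -0.035, -0.024, -0.103])
(np.float64(1.131518158941119e-05), [-1, -1, -1, -1, -1, -1, -1], [0.39, 0.533, 0.326, 0.488, 3.193, 4.763, 0.046, 0.016, 0.198, 0.035, 0.024, 0.103])
```

```bash
cat >> h.py <<'E'
def frame(xd,zd):
    z=np.array(zd,float);z/=np.linalg.norm(z); x=np.array(xd,float); x-=z*(x@z); x/=np.linalg.norm(x)
    return Ro.from_matrix(np.stack([x,np.cross(z,x),z],1))
E
python3 - <<'E'
from h import *
t=np.radians(76.2); tip=np.array([np.cos(t),np.sin(t),0]); a=np.radians(25); up=np.array([0,0,1])
z=np.sin(a)*tip-np.cos(a)*up; x=np.cos(a)*tip+np.sin(a)*up
G=frame(x,z); print(G.as_euler("xyz",degrees=True))
pin=np.array([.4712,-.2643,.030]); tcp=pin+.013*z
plan([(tcp-.08*z,G,4),(tcp,G,4)])
E
```

```text
[180.  -25.   76.2]
[-1.34, 0.31, 3.96, 0.2, 6.2, -1.0]
[-1.77, 0.29, 3.79, 0.3, 6.3, -1.1]
[-2.18, 0.28, 3.57, 0.2, 6.2, -1.0]
[-2.56, 0.24, 3.32, 0.2, 6.3, -1.1]
[0.0, 0.0, 2.0, 0.0, 0.0, 0.0]
[0.0, 0.0, 2.0, 0.0, 0.0, 0.0]
[0.0, 0.0, 2.0, 0.0, 0.0, 0.0]
[0.0, 0.0, 2.0, 0.0, 0.0, 0.0]
end [ 0.4725 -0.2589  0.0182] [179.98 -25.04  76.25]
```

Call:
servo_tool(
  rows=[
    [[-1.34, 0.31, 3.96, 0.2, 6.2, -1.0], [-1.77, 0.29, 3.79, 0.3, 6.3, -1.1], [-2.18, 0.28, 3.57, 0.2, 6.2, -1.0], [-2.56, 0.24, 3.32, 0.2, 6.3, -1.1], [0, 0, 0, 0, 0, 0]],
  ],
  grip=-0.15,
)

```text
clock: 3.3
position: [0.4616, -0.294, 0.0871]
tool_rot: [-3.136, -0.44, 1.323]
force: [-0.1, 0.6, 0.8]
grip_width: 0.0364
```

Run:
```python
from h import *
s=bot.observe();print({k:np.round(v,4).tolist() for k,v in s.items()})
f=grab("wrist","w3"); cv2.imwrite("pics/w3b.png",cv2.resize(f["image"][:,:,::-1],None,fx=1.5,fy=1.5,interpolation=cv2.INTER_CUBIC))
for n,X in(("shoulder",(.4666,-.2837,.03)),("ctr",(.4712,-.2643,.03)),("tip",(.4817,-.2218,.03))): print(n,proj(f,X)*1.5)
```

```text
{'clock': 3.3, 'qpos': [0.5184, 0.7413, 0.2525, 1.7796, -0.6825, 0.9873, 0.9638], 'qd': [-0.0853, -0.0941, 0.0129, 0.0084, 0.0283, -0.0043, -0.0705], 'joint_efforts': [5.4733, -90.7318, 8.7943, -24.8818, -1.9993, 2.1358, 1.9865], 'position': [0.4616, -0.294, 0.0871], 'tool_rot': [-3.1362, -0.4395, 1.3229], 'force': [-0.0972, 0.5827, 0.813], 'moment': [-0.3971, 0.1046, 0.0241], 'grip_width': 0.0364}
shoulder [388.91249893 342.50044066]
ctr [388.34179658 302.3473813 ]
tip [387.86267434 217.21914464]
```

View pics/w3b.png

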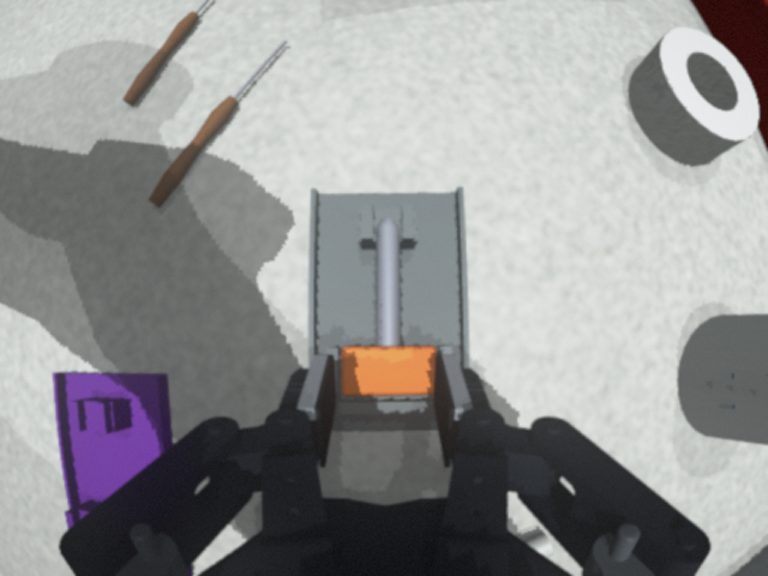

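Run:
```python
from h import *
G=Ro.from_euler("xyz",[180,-25,76.2],degrees=True); z=G.as_matrix()[:,2]
tcp=np.array([.4712,-.2643,.030])+.013*z
plan([(tcp,G,5)])
```

```text
[0.04, 0.02, 1.59, 0.0, 0.0, 0.0]
[0.04, 0.02, 1.58, 0.0, 0.0, -0.1]
[0.04, 0.02, 1.59, 0.0, 0.0, 0.0]
[0.04, 0.03, 1.58, 0.0, -0.1, -0.1]
[0.04, 0.02, 1.59, -0.1, 0.0, 0.0]
end [ 0.4725 -0.259   0.0182] [179.95 -24.98  76.2 ]
```

Call:
servo_tool(
  rows=[
    [[0, 0, 0, 0, 0, 0], [0, 0, 0, 0, 0, 0]],
  ],
)

```text
clock: 3.6
position: [0.4653, -0.292, 0.0923]
tool_rot: [3.139, -0.436, 1.332]
force: [0.7, -0.3, 0.2]
grip_width: 0.0365
```

Run:
```python
from h import *
s=bot.observe(); print(s["position"],s["qd"].round(3))
G=Ro.from_euler("xyz",[180,-25,76.2],degrees=True); z=G.as_matrix()[:,2]
tcp=np.array([.4712,-.2643,.030])+.013*z
plan([(tcp,G,5)])
```

```text
[ 0.46525941 -0.29198143  0.09227287] [ 0.006  0.003  0.001 -0.    -0.002 -0.     0.002]
[-0.01, -0.02, 1.63, 0.0, 0.0, 0.0]
[-0.01, -0.02, 1.63, 0.0, 0.0, 0.0]
[-0.02, -0.02, 1.62, 0.1, 0.0, 0.1]
[-0.01, -0.02, 1.63, 0.0, 0.0, 0.0]
[-0.01, -0.01, 1.63, 0.0, 0.0, 0.0]
end [ 0.4726 -0.259   0.0182] [179.97 -24.96  76.22]
```

Call:
servo_tool(
  rows=[
    [[0, 0, 1.6, 0, 0, 0], [0, 0, 1.6, 0, 0, 0], [0, 0, 1.6, 0, 0, 0], [0, 0, 1.6, 0, 0, 0], [0, 0, 1.6, 0, 0, 0]],
  ],
)

```text
clock: 4.22
position: [0.4722, -0.2596, 0.0172]
tool_rot: [3.141, -0.437, 1.329]
force: [-0.0, -0.8, -0.7]
grip_width: 0.036
```

Call:
servo_tool(
  rows=[
    [[0, 0, 0, 0, 0, 0], [0, 0, 0, 0, 0, 0]],
  ],
)

```text
clock: 4.47
position: [0.4722, -0.2606, 0.0185]
tool_rot: [3.141, -0.436, 1.329]
force: [0.4, -0.6, 0.5]
grip_width: 0.0358
```

Run:
```python
from h import *
s=bot.observe(); print(s["position"],s["tool_rot"],s["force"])
f=grab("wrist","w4"); crop("w4",150,110,370,290,3.3,"w4b")
```

```text
[ 0.47220108 -0.26058196  0.01854142] [ 3.14065098 -0.43618571  1.32857716] [ 0.40789261 -0.63400221  0.52779177]
```

View pics/w4b.png

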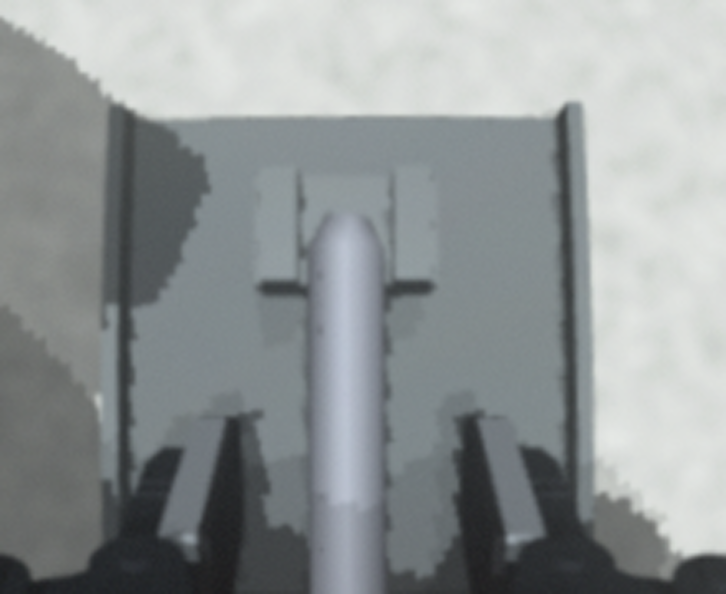

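Call:
servo_tool(
  rows=[
    [[0, 0, 0, 0, 0, 0], [0, 0, 0, 0, 0, 0], [0, 0, 0, 0, 0, 0], [0, 0, 0, 0, 0, 0]],
  ],
  grip=-1,
  squeeze=60,
)

```text
clock: 5.03
position: [0.4723, -0.2605, 0.0188]
tool_rot: [3.14, -0.436, 1.329]
force: [-1.7, -1.0, 5.2]
grip_width: 0.0102
```

Run:
```python
from h import *
s=bot.observe(); print({k:np.round(v,4).tolist() for k,v in s.items()})
```

```text
{'clock': 5.025, 'qpos': [0.5034, 0.8277, 0.188, 1.8333, -0.7619, 0.8367, 1.0211], 'qd': [-0.0019, -0.0002, 0.0002, 0.0003, 0.0015, -0.0009, 0.0017], 'joint_efforts': [-0.8418, -97.4584, 7.2512, -18.892, -0.996, 1.5259, 0.0162], 'position': [0.4723, -0.2605, 0.0188], 'tool_rot': [3.1402, -0.4363, 1.3289], 'force': [-1.692, -0.9944, 5.2408], 'moment': [-0.1502, 0.2659, 0.119], 'grip_width': 0.0102}
```

Call:
servo_tool(
  rows=[
    [[0.42, 0, -0.91, 0, 0, 0], [0.85, 0, -1.81, 0, 0, 0], [1.27, 0, -2.72, 0, 0, 0], [1.27, 0, -2.72, 0, 0, 0], [1.69, 0, -3.62, 0, 0, 0]],
  ],
)

```text
clock: 5.65
position: [0.4719, -0.2599, 0.1504]
tool_rot: [3.141, -0.436, 1.329]
force: [0.4, -0.2, -0.4]
grip_width: 0.0098
```

Call:
servo_tool(
  rows=[
    [[1.69, 0, -3.62, 0, 0, 0], [1.27, 0, -2.72, 0, 0, 0], [0, 0, 0, 0, 0, 0], [0, 0, 0, 0, 0, 0]],
  ],
)

```text
clock: 6.15
position: [0.4719, -0.2599, 0.2187]
tool_rot: [3.141, -0.436, 1.329]
force: [-0.2, 0.2, -1.6]
grip_width: 0.0102
```

Run:
```python
from h import *
s=bot.observe(); print({k:np.round(v,4).tolist() for k,v in s.items()})
f=grab("wrist","w5"); crop("w5",110,90,400,384,2,"w5b")
grab("scene","s5"); crop("s5",110,100,300,270,4,"s5b")
```

```text
{'clock': 6.15, 'qpos': [0.4139, 0.5351, 0.3133, 1.752, -0.6017, 1.164, 0.7841], 'qd': [0.0045, 0.0212, -0.0044, 0.0057, -0.0011, -0.0016, 0.003], 'joint_efforts': [-0.0255, -88.7091, 8.6084, -32.9476, -1.5769, 1.8468, -0.0649], 'position': [0.4719, -0.2599, 0.2187], 'tool_rot': [3.1406, -0.4365, 1.329], 'force': [-0.1809, 0.1689, -1.632], 'moment': [-0.4985, 0.1167, -0.0488], 'grip_width': 0.0102}
```

View pics/w5b.png

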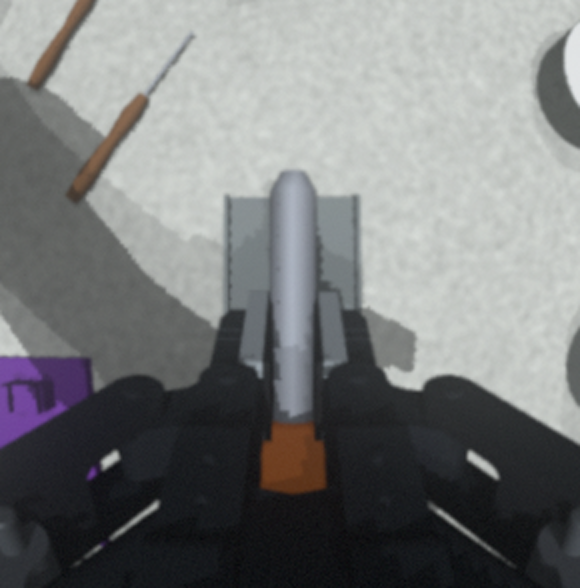

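View pics/s5b.png

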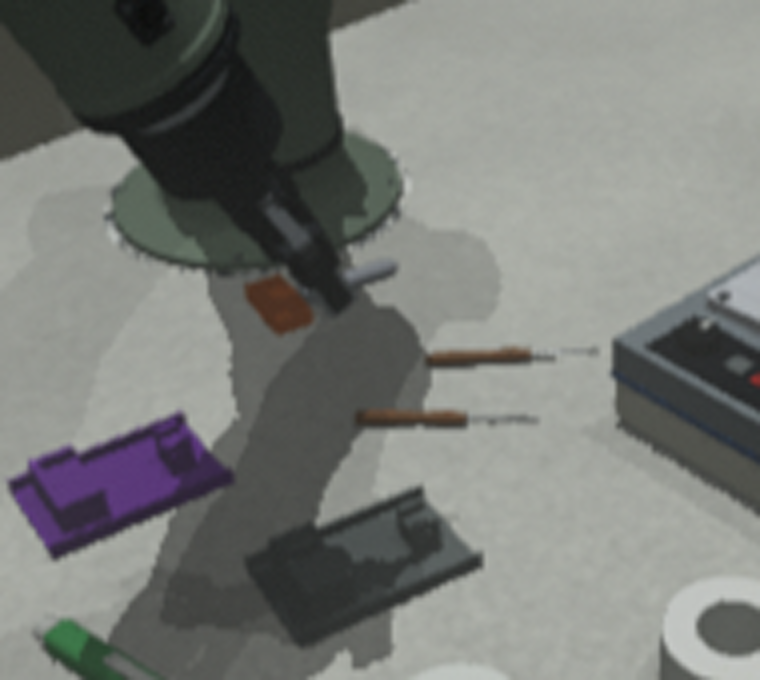

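```bash
cat >> kin.py <<'E'
D+=[([-0.561,0.3,0.3,1.93,-0.109,0.927,0.136],[0.4834,.0986,.2493],[3.142,0,1.915]),
([-0.058,0.388,0.551,1.86,-0.244,0.961,0.285],[0.469,-0.238,0.249],[-3.141,0,1.255]),
([0.5184,0.7413,0.2525,1.7796,-0.6825,0.9873,0.9638],[0.4616,-0.294,0.0871],[-3.1362,-0.4395,1.3229]),
([0.5034,0.8277,0.188,1.8333,-0.7619,0.8367,1.0211],[0.4723,-0.2605,0.0188],[3.1402,-0.4363,1.3289]),
([0.4139,0.5351,0.3133,1.752,-0.6017,1.164,0.7841],[0.4719,-0.2599,0.2187],[3.1406,-0.4365,1.329])]
sg=np.array([-1,1,-1,1,-1,1,-1])
def fit():
    def res(x):
        r=[]
        for q,p,e in D:
            P,R=fk(q,x,sg); r+=list((P-p)*5); r+=list((R.inv()*Ro.from_euler("xyz",e)).as_rotvec())
        return np.array(r+list(np.array(x[6:])*.01))
    z=least_squares(res,[.35,.4,.4,.3,0,1.6,0,0,0,0,0,0]); return z.x,res(z.x)
lo=np.array([-2.91,-.3,-1.5,.17,-1.26,.16,-2.52]);hi=np.array([2.91,2.13,1.42,2.43,4.41,1.93,2.52])
def ik(p,G,x,q0,w=.02):
    def r(q):
        P,R=fk(q,x,sg); return np.concatenate([(P-p)*10,(R.inv()*G).as_rotvec()*2,(q-q0)*w*.05])
    z=least_squares(r,np.clip(q0,lo+.03,hi-.03),bounds=(lo+.02,hi-.02)); P,R=fk(z.x,x,sg)
    return z.x,np.linalg.norm(P-p),np.linalg.norm((R.inv()*G).as_rotvec())
E
python3 - <<'E'
from kin import *
x,r=fit(); print(x.round(4), np.abs(r[:-6]).max()); np.save("x.npy",x)
from h import frame
q=np.array(D[-1][0])
for tilt in(25,):
  for phi in range(-180,181,15):
    a=np.radians(tilt);h=np.array([np.cos(np.radians(phi)),np.sin(np.radians(phi)),0]);up=np.array([0,0,1.])
    z=np.cos(a)*h-np.sin(a)*up; xx=-np.sin(a)*h-np.cos(a)*up
    G=frame(xx,z); p=np.array([.628,.057,.15])+.013*z
    bb=min((ik(p,G,x,q0) for q0 in [q]+[np.random.default_rng(i).uniform(lo,hi) for i in range(6)]),key=lambda b:b[1]*5+b[2])
    print(phi,bb[1].round(4),bb[2].round(3),bb[0].round(2))
E
```

```text
[ 0.314   0.5134  0.4101  0.3181 -0.0166  1.555  -0.0449 -0.0018  0.0169
  0.006  -0.0083 -0.0066] 0.019614639384648025
-180 0.0292 0.304 [-0.13  1.12 -0.05  0.93 -0.11  1.91 -1.75]
-165 0.0274 0.289 [-0.38  1.16  0.33  0.94 -0.11  1.91 -1.36]
-150 0.0193 0.206 [-0.57  1.26  0.64  0.93 -0.11  1.91 -1.02]
-135 0.007 0.076 [-0.68  1.37  0.84  0.91 -0.11  1.91 -0.76]
-120 0.0 0.0 [-0.51  1.18  0.12  1.01  0.51  1.91 -1.01]
-105 0.0 0.0 [-0.58  1.09  0.12  1.23  0.65  1.7  -0.97]
-90 0.0 0.0 [-0.66  1.01  0.15  1.45  0.79  1.48 -0.96]
-75 0.0 0.0 [-1.25  1.43  1.2   1.68 -0.14  0.83 -0.15]
-60 0.0 0.0 [-1.34  1.44  1.23  1.89 -0.22  0.48  0.02]
-45 0.0 0.0 [-0.92  0.86  0.41  2.06  1.52  0.81 -1.29]
-30 0.0 0.0 [-0.94  0.86  0.51  2.21  2.06  0.74 -1.66]
-15 0.0 0.0 [ 0.59  1.44 -1.48  2.32  2.59  1.86 -0.34]
0 0.0 0.0 [ 0.78  1.38 -1.44  2.37  2.68  1.47 -0.22]
15 0.0 0.0 [ 0.94  1.28 -1.35  2.34  2.77  0.99 -0.17]
30 0.0 0.0 [-0.5   1.04  0.81  2.24  3.81  1.5  -2.18]
45 0.0 0.0 [-0.46  1.19  0.97  2.08  4.03  1.75 -2.22]
60 0.0 0.0 [ 1.15  1.46 -1.48  1.93  0.81  0.42  2.33]
75 0.0 0.0 [ 0.51  0.91 -0.37  1.71 -1.11  0.99 -2.29]
90 0.0 0.0 [ 0.39  0.97 -0.26  1.5  -0.94  1.25 -2.35]
105 0.0 0.0 [ 0.29  1.06 -0.17  1.28 -0.82  1.51 -2.36]
120 0.0 0.0 [ 0.2   1.15 -0.13  1.05 -0.71  1.74 -2.34]
135 0.0 0.0 [ 0.24  1.26 -0.46  0.83 -0.37  1.91 -2.44]
150 0.0131 0.134 [ 0.26  1.24 -0.65  0.86 -0.11  1.91 -2.39]
165 0.0239 0.246 [ 0.11  1.17 -0.4   0.9  -0.11  1.91 -2.11]
180 0.0292 0.304 [-0.13  1.12 -0.05  0.93 -0.11  1.91 -1.75]
```

```bash
cat > sim.py <<'E'
from kin import *
from scipy.spatial.transform import Slerp
x=np.load("x.npy")
def sim(q,wps,p,T,show=True):
    """wps (pos,G,n)"""
    worst=0
    for pos,G,n in wps:
        sl=Slerp([0,1],Ro.concatenate([T,G])); p0=p
        for i in range(1,n+1):
            p=p0+(np.array(pos)-p0)*i/n; T=sl(i/n)
            q1,ep,er=ik(p,T,x,q,w=.2); v=np.abs(q1-q)/.125/np.array([1.89,1.89,2.39,2.39,3.01,3.01,3.01]); q=q1
            if show: print(q.round(2),ep.round(4),er.round(3),v.max().round(2))
    return q
E
python3 - <<'E'
from sim import *
from h import *
s=bot.observe(); T=Ro.from_euler("xyz",s["tool_rot"])
def G(phi,a):
    a=np.radians(a);h=np.array([np.cos(np.radians(phi)),np.sin(np.radians(phi)),0]);up=np.array([0,0,1.])
    return frame(-np.sin(a)*h-np.cos(a)*up,np.cos(a)*h-np.sin(a)*up)
print("path A")
g=G(-45,25); b=np.array([.628,.057,.20])+.013*g.as_matrix()[:,2]
sim(s["qpos"],[((.55,-.05,.30),G(-75,60),12),((.58,.03,.30),G(-50,25),10),(b,g,5)],s["position"],T)
E
```

```text
path A
[ 0.33  0.49  0.32  1.78 -0.54  1.11  0.73] 0.0 0.0 0.35
[ 0.25  0.45  0.33  1.81 -0.48  1.05  0.67] 0.0 0.0 0.36
[ 0.16  0.41  0.35  1.83 -0.41  0.99  0.6 ] 0.0 0.0 0.38
[ 0.06  0.38  0.36  1.85 -0.32  0.95  0.52] 0.0 0.0 0.4
[-0.04  0.35  0.38  1.87 -0.23  0.91  0.42] 0.0 0.0 0.42
[-0.14  0.33  0.39  1.88 -0.13  0.89  0.32] 0.0 0.0 0.42
[-0.24  0.32  0.41  1.89 -0.02  0.88  0.21] 0.0 0.0 0.42
[-0.33  0.31  0.43  1.89  0.08  0.88  0.11] 0.0 0.0 0.41
[-0.43  0.31  0.44  1.89  0.19  0.89  0.01] 0.0 0.0 0.39
[-0.51  0.32  0.45  1.88  0.28  0.91 -0.08] 0.0 0.0 0.37
[-0.59  0.34  0.46  1.87  0.37  0.95 -0.15] 0.0 0.0 0.34
[-0.67  0.35  0.47  1.86  0.44  0.98 -0.22] 0.0 0.0 0.31
[-0.72  0.36  0.48  1.89  0.52  0.96 -0.28] 0.0 0.0 0.23
[-0.77  0.36  0.49  1.92  0.6   0.94 -0.35] 0.0 0.0 0.22
[-0.82  0.37  0.5   1.94  0.68  0.93 -0.41] 0.0 0.0 0.22
[-0.87  0.39  0.51  1.97  0.76  0.91 -0.48] 0.0 0.0 0.21
[-0.92  0.4   0.52  2.    0.84  0.91 -0.55] 0.0 0.0 0.21
[-0.96  0.42  0.54  2.02  0.92  0.9  -0.62] 0.0 0.0 0.21
[-1.    0.44  0.55  2.05  1.    0.9  -0.69] 0.0 0.0 0.21
[-1.04  0.47  0.56  2.07  1.08  0.9  -0.76] 0.0 0.0 0.21
[-1.08  0.5   0.57  2.09  1.16  0.91 -0.83] 0.0 0.0 0.21
[-1.11  0.53  0.58  2.12  1.23  0.91 -0.89] 0.0 0.0 0.2
[-1.09  0.58  0.57  2.11  1.27  0.87 -0.94] 0.0 0.0 0.22
[-1.07  0.64  0.56  2.1   1.31  0.83 -1.  ] 0.0 0.0 0.22
[-1.05  0.69  0.56  2.09  1.35  0.8  -1.05] 0.0 0.0 0.22
[-1.03  0.74  0.55  2.08  1.39  0.77 -1.1 ] 0.0 0.0 0.22
[-1.01  0.79  0.54  2.06  1.43  0.75 -1.16] 0.0 0.0 0.22
```

```bash
cat >> h.py <<'E'
def G(phi,a):
    a=np.radians(a);h=np.array([np.cos(np.radians(phi)),np.sin(np.radians(phi)),0]);up=np.array([0,0,1.])
    return frame(-np.sin(a)*h-np.cos(a)*up,np.cos(a)*h-np.sin(a)*up)
E
python3 - <<'E'
from h import *
g=G(-45,25); b=np.array([.628,.057,.20])+.013*g.as_matrix()[:,2]
plan([((.55,-.05,.30),G(-75,60),10),((.57,.05,.30),G(-45,25),10)])
E
```

```text
[2.36, 0.26, 0.2, -0.1, -5.4, -3.0]
[2.36, 0.38, -0.03, -0.2, -5.4, -3.0]
[2.32, 0.5, -0.24, -0.1, -5.3, -3.0]
[2.25, 0.62, -0.45, -0.1, -5.4, -3.0]
[2.17, 0.74, -0.67, -0.2, -5.4, -3.0]
[2.06, 0.85, -0.86, -0.1, -5.4, -3.0]
[1.91, 0.96, -1.04, -0.1, -5.4, -3.0]
[1.76, 1.06, -1.22, -0.1, -5.4, -3.0]
[1.58, 1.15, -1.37, -0.2, -5.3, -3.0]
[1.39, 1.23, -1.5, -0.1, -5.4, -3.0]
[0.79, 0.45, -0.46, -2.2, -3.4, -2.1]
[0.75, 0.5, -0.48, -2.3, -3.4, -2.0]
[0.7, 0.54, -0.51, -2.2, -3.5, -2.1]
[0.64, 0.59, -0.52, -2.3, -3.4, -2.0]
[0.59, 0.63, -0.54, -2.2, -3.4, -2.1]
[0.54, 0.67, -0.55, -2.3, -3.4, -2.0]
[0.48, 0.72, -0.55, -2.2, -3.5, -2.1]
[0.42, 0.75, -0.54, -2.3, -3.4, -2.0]
[0.36, 0.78, -0.54, -2.2, -3.4, -2.1]
[0.3, 0.82, -0.53, -2.3, -3.4, -2.1]
end [0.57 0.05 0.3 ] [-179.97   64.98  135.09]
```

Call:
servo_tool(
  rows=[
    [[2.4, 0.3, 0.2, -0.1, -5.4, -3.0], [2.4, 0.4, 0, -0.1, -5.4, -3.0], [2.3, 0.5, -0.2, -0.1, -5.4, -3.0], [2.3, 0.6, -0.4, -0.1, -5.4, -3.0], [2.2, 0.7, -0.7, -0.1, -5.4, -3.0]],
  ],
)

```text
clock: 6.88
position: [0.5115, -0.1529, 0.2586]
tool_rot: [3.082, 0.048, 1.58]
force: [0.9, -0.3, -1.1]
grip_width: 0.0102
```

Call:
servo_tool(
  rows=[
    [[2.1, 0.9, -0.9, -0.1, -5.4, -3.0], [1.9, 1.0, -1.0, -0.1, -5.4, -3.0], [1.8, 1.1, -1.2, -0.1, -5.4, -3.0], [1.6, 1.2, -1.4, -0.1, -5.4, -3.0], [1.4, 1.2, -1.5, -0.1, -5.4, -3.0]],
  ],
)

```text
clock: 7.5
position: [0.5522, -0.0467, 0.2993]
tool_rot: [-3.134, 0.529, 1.838]
force: [0.3, -0.9, -0.3]
grip_width: 0.0096
```

Call:
servo_tool(
  rows=[
    [[0.8, 0.4, -0.5, -2.2, -3.4, -2.1], [0.8, 0.5, -0.5, -2.2, -3.4, -2.1], [0.7, 0.5, -0.5, -2.2, -3.4, -2.1], [0.6, 0.6, -0.5, -2.2, -3.4, -2.0], [0.6, 0.6, -0.5, -2.2, -3.4, -2.1]],
  ],
)

```text
clock: 8.12
position: [0.561, 0.0026, 0.2985]
tool_rot: [3.097, 0.829, 2.063]
force: [0.7, -0.5, -1.0]
grip_width: 0.0103
```

Call:
servo_tool(
  rows=[
    [[0.5, 0.7, -0.5, -2.3, -3.4, -2.0], [0.5, 0.7, -0.5, -2.3, -3.4, -2.1], [0.4, 0.7, -0.5, -2.3, -3.4, -2.0], [0.4, 0.8, -0.5, -2.2, -3.4, -2.1], [0.3, 0.8, -0.5, -2.3, -3.4, -2.1]],
  ],
)

```text
clock: 8.75
position: [0.5717, 0.0509, 0.297]
tool_rot: [-3.121, 1.131, 2.378]
force: [0.3, -0.2, -1.1]
grip_width: 0.01
```

Call:
servo_tool(
  rows=[
    [[0, 0, 0, 0, 0, 0], [0, 0, 0, 0, 0, 0]],
  ],
)

```text
clock: 9.0
position: [0.5718, 0.05, 0.2975]
tool_rot: [-3.125, 1.129, 2.371]
force: [-0.5, -0.7, 0.1]
grip_width: 0.0097
```

Run:
```python
from h import *
s=bot.observe(); print({k:np.round(v,4).tolist() for k,v in s.items()})
f=grab("wrist","w6"); crop("w6",0,0,512,384,1.5,"w6b")
grab("scene","s6"); crop("s6",200,40,390,240,4,"s6b"); crop("s6",220,60,370,210,4,"s6b")
grab("side","d6"); crop("d6",100,80,300,280,3,"d6b")
```

```text
{'clock': 9.0, 'qpos': [-1.1942, 0.5199, 0.5807, 2.1821, 1.2608, 0.9036, -0.9323], 'qd': [0.0059, -0.0093, 0.0014, -0.0037, 0.0026, 0.0007, -0.006], 'joint_efforts': [-1.1388, -62.8676, 13.9724, -20.7905, 2.5239, 4.211, -0.0827], 'position': [0.5718, 0.05, 0.2975], 'tool_rot': [-3.1249, 1.1285, 2.3711], 'force': [-0.4847, -0.6918, 0.0998], 'moment': [0.7814, 0.7171, 0.0012], 'grip_width': 0.0097}
```

View pics/w6b.png

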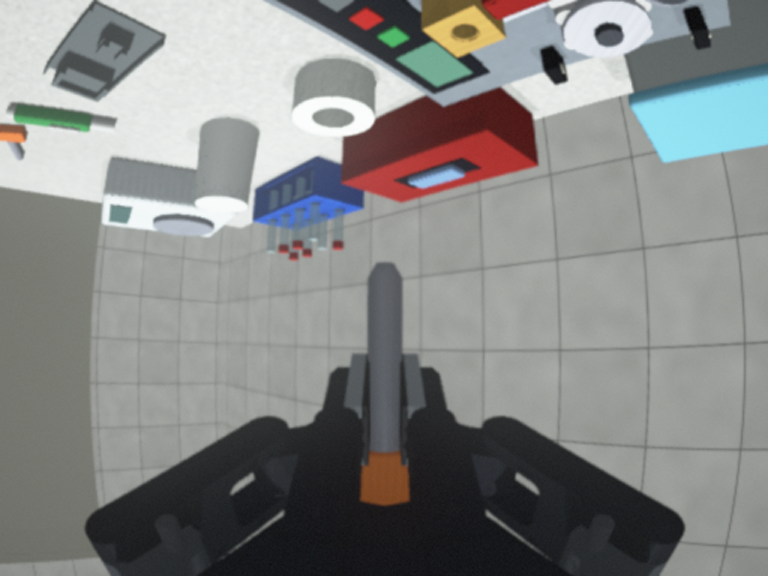

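View pics/s6b.png

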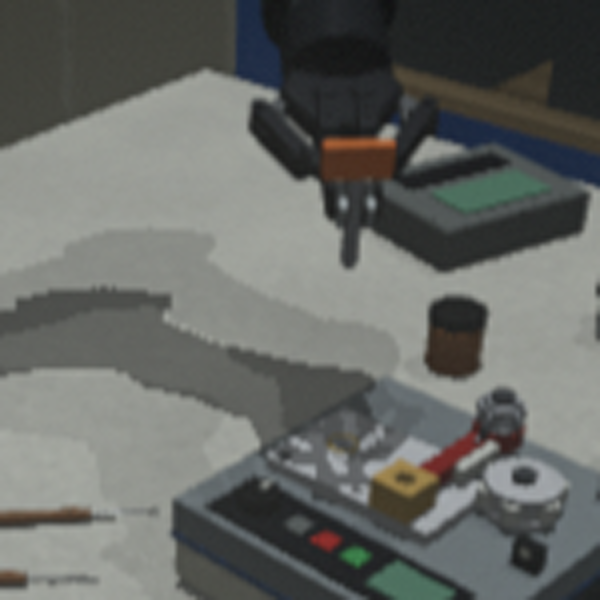

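View pics/d6b.png

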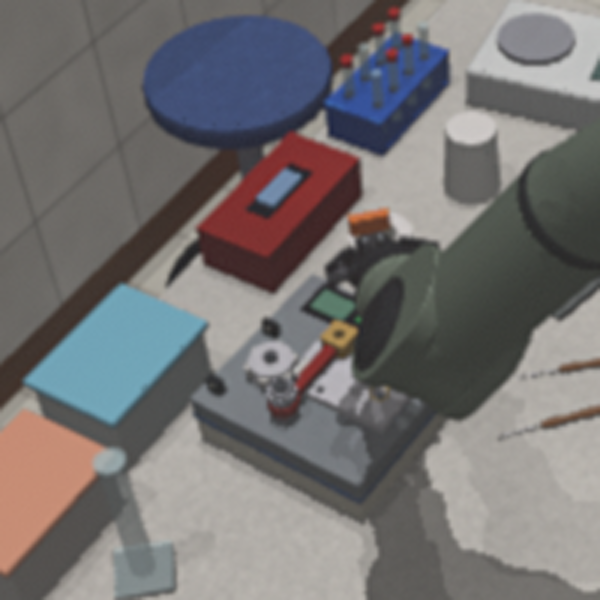

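Run:
```python
from h import *
f=ld("w6"); T=Ro.from_euler("xyz",f["r"])
crop("w6",230,160,290,345,3.2,"w6c"); 
a=np.radians(25)
for d in(.011,.013,.015):
  for off in(0,.0015):
    t=np.array([np.cos(a),0,np.sin(a)]); c=np.array([off,0,-d])
    print(d,off,"tip",(proj(f,f["p"]+T.apply(c+.044*t))*1.5).round(1),"taper",(proj(f,f["p"]+T.apply(c+.039*t))*1.5).round(1),"sh",(proj(f,f["p"]+T.apply(c-.02*t))*1.5).round(1))
print(T.apply(t))
crop("w6",225,165,285,345,3.3,"w6c")
g=ld("s6"); p=f["p"]+T.apply([0,0,-.013]); tip=p+.044*T.apply(t); sh=p-.02*T.apply(t)
for n in("s6","d6"):
    print(n,proj(ld(n),tip),proj(ld(n),sh), proj(ld(n),sh-T.apply(t)*.024))
crop("s6",280,85,335,135,10,"s6c")
```

```text
0.011 0 tip [386.2 262.9] taper [386.3 277.2] sh [386.4 447.2]
0.011 0.0015 tip [386.2 258.7] taper [386.3 273. ] sh [386.4 443.8]
0.013 0 tip [386.3 264.4] taper [386.3 278.9] sh [386.5 450.8]
0.013 0.0015 tip [386.3 260.2] taper [386.3 274.7] sh [386.5 447.4]
0.015 0 tip [386.3 266. ] taper [386.3 280.6] sh [386.5 454.4]
0.015 0.0015 tip [386.3 261.7] taper [386.3 276.3] sh [386.5 451. ]
[-9.23605682e-03 -8.90686247e-04 -9.99956950e-01]
s6 [306.9315454  126.58609301] [308.95243151 104.05493713] [309.75214768  95.13878409]
d6 [224.84259114 169.86945481] [223.43962877 156.25642106] [222.89260123 150.94857785]
```

View pics/w6c.png

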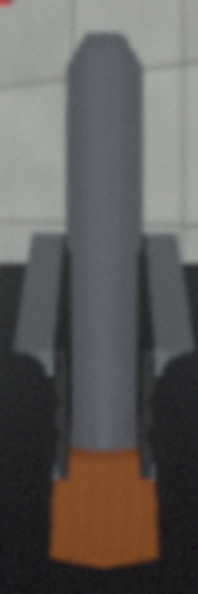

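View pics/s6c.png

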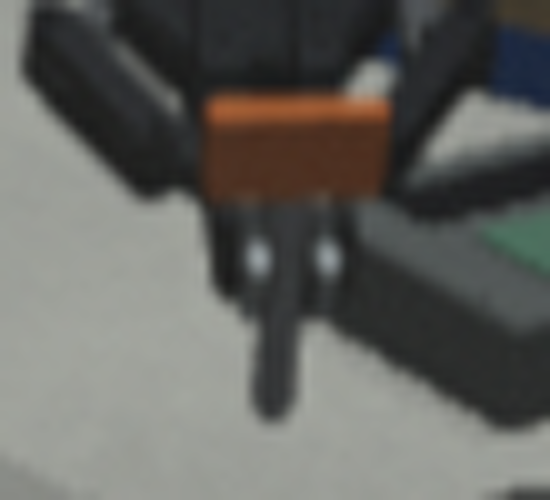

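Run:
```python
from h import *
f=ld("w6"); print(at(f,466/1.5,31/1.5,.118), at(ld("s6"),220+407/4,60+478/4,.118), at(ld("d6"),100+338/3,80+335/3,.118))
g=G(-45,25); z=g.as_matrix()[:,2]
c=np.array([.627,.0572,.118+.02+.044])   # tip 20mm above bush
sim=[(c+.013*z+[0,0,.05],g,4),(c+.013*z,g,5)]
plan(sim)
```

```text
[0.62644496 0.05662199 0.118     ] [0.6281993  0.05723083 0.118     ] [0.62486908 0.06103822 0.118     ]
[1.12, 1.11, 1.79, 0.0, -0.1, 0.1]
[1.12, 1.11, 1.78, -0.1, -0.1, 0.1]
[1.12, 1.11, 1.79, 0.0, 0.0, 0.0]
[1.13, 1.1, 1.79, -0.1, -0.1, 0.1]
[0.91, 0.0, 0.42, 0.0, 0.0, 0.0]
[0.9, 0.0, 0.43, 0.0, 0.0, 0.0]
[0.91, 0.0, 0.42, 0.0, 0.0, 0.0]
[0.91, 0.0, 0.42, 0.0, 0.0, 0.0]
[0.9, 0.0, 0.42, 0.0, 0.0, 0.0]
end [0.6353 0.0489 0.1765] [-180.     64.97  135.06]
```

Call:
servo_tool(
  rows=[
    [[1.12, 1.11, 1.79, 0, -0.1, 0.1], [1.12, 1.11, 1.79, -0.1, -0.1, 0.1], [1.12, 1.11, 1.79, 0, 0, 0], [1.12, 1.11, 1.79, -0.1, -0.1, 0.1]],
  ],
)

```text
clock: 9.65
position: [0.636, 0.049, 0.2259]
tool_rot: [-3.141, 1.134, 2.358]
force: [0.7, 0.2, -1.2]
grip_width: 0.01
```

Call:
servo_tool(
  rows=[
    [[0.9, 0, 0.42, 0, 0, 0], [0.9, 0, 0.42, 0, 0, 0], [0.9, 0, 0.42, 0, 0, 0], [0.9, 0, 0.42, 0, 0, 0], [0.9, 0, 0.42, 0, 0, 0]],
  ],
)

```text
clock: 10.28
position: [0.6353, 0.0495, 0.176]
tool_rot: [-3.139, 1.135, 2.361]
force: [-0.1, -0.1, -1.3]
grip_width: 0.0099
```

Call:
servo_tool(
  rows=[
    [[0, 0, 0, 0, 0, 0], [0, 0, 0, 0, 0, 0]],
  ],
)

```text
clock: 10.52
position: [0.6354, 0.0492, 0.1768]
tool_rot: [-3.139, 1.135, 2.361]
force: [-0.7, -0.7, -0.4]
grip_width: 0.0099
```

```bash
cat >> h.py <<'E'
A25=np.radians(25); TIP=np.array([np.cos(A25),0,np.sin(A25)])
def pin():
    s=bot.observe(); T=Ro.from_euler("xyz",s["tool_rot"]); c=s["position"]+T.apply([0,0,-.013]); t=T.apply(TIP); return c,t
E
python3 - <<'E'
from h import *
s=bot.observe(); print({k:np.round(v,4).tolist() for k,v in s.items()})
c,t=pin(); tip=c+.044*t; print("tip",tip,t)
f=grab("wrist","w7"); crop("w7",0,0,512,384,1.5,"w7b"); crop("w7",200,0,330,200,3,"w7c")
g=grab("scene","s7"); crop("s7",285,135,365,205,9,"s7b")
h=grab("side","d7"); crop("d7",170,140,260,220,8,"d7b")
for n,k in(("w7",f),("s7",g),("d7",h)): print(n,proj(k,tip))
E
```

```text
{'clock': 10.525, 'qpos': [-1.0556, 0.8419, 0.5426, 2.0913, 1.4091, 0.7444, -1.2102], 'qd': [-0.0003, -0.0052, 0.0004, -0.0028, -0.0013, -0.0, 0.0016], 'joint_efforts': [-0.058, -84.5625, 21.7213, -11.8502, 1.2648, 4.9142, -0.0467], 'position': [0.6354, 0.0492, 0.1768], 'tool_rot': [-3.139, 1.1351, 2.3609], 'force': [-0.7329, -0.6573, -0.4282], 'moment': [0.741, 0.7487, 0.0307], 'grip_width': 0.0099}
tip [0.62699534 0.05747826 0.13829824] [-3.39344215e-04 -1.19272933e-03 -9.99999231e-01]
w7 [257.51629147 176.28778632]
s7 [322.15035141 173.25118933]
d7 [212.25071482 187.08102126]
```

View pics/w7c.png

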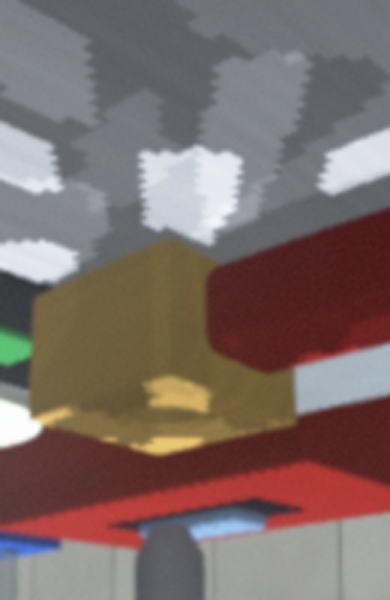

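View pics/s7b.png

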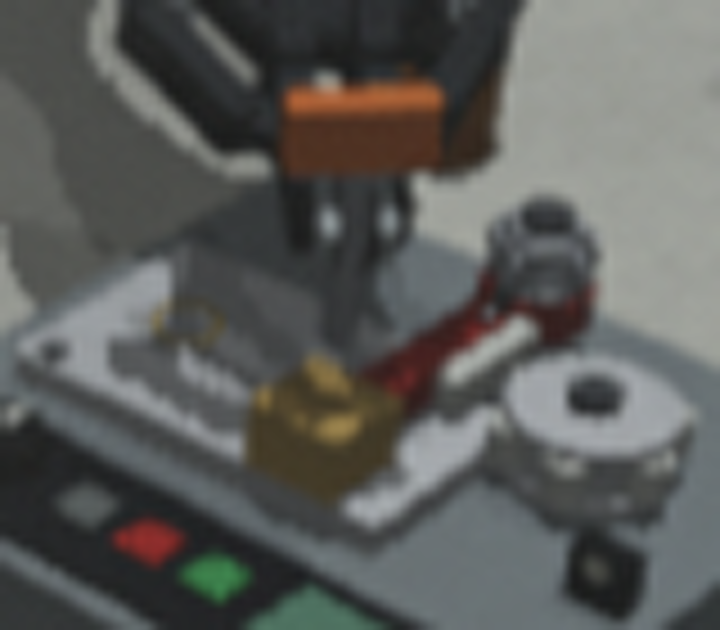

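View pics/d7b.png

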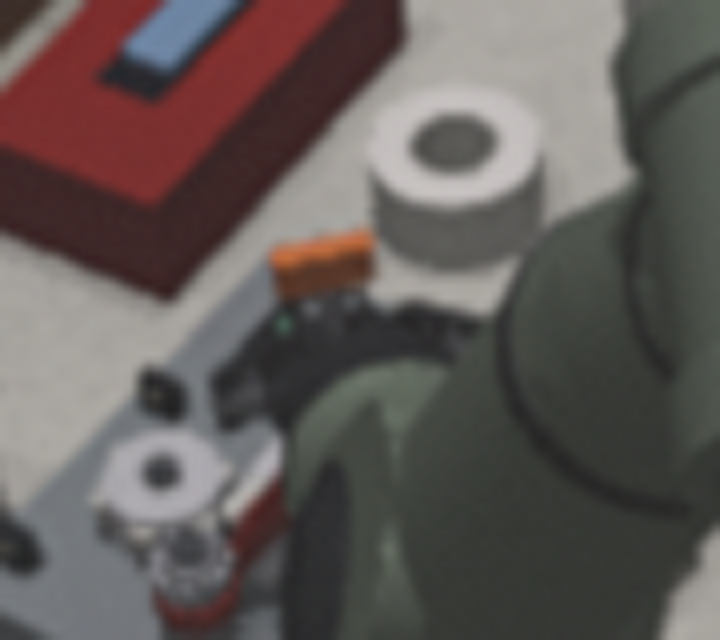

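Run:
```python
from h import *
from scipy.optimize import least_squares
f=ld("w7")
obs=[((168,238),0,.094),((165,453),0,.118),((33,295),1,.094),((32,418),1,.118),((297,425),3,.118)]
def corners(x,y,w,i):
    a=w+np.pi/4+np.pi/2*i+np.pi/2 ; r=.017*2**.5
    return x+r*np.cos(a),y+r*np.sin(a)
for i in range(4): print(i,proj(f,[*corners(.627,.0572,-.044,i),.118])*3-[600,0])
def res(v):
    r=[]
    for (u,w),i,z in obs:
        ii={0:0,1:IL,3:IR}[i]
        r+=list(proj(f,[*corners(v[0],v[1],v[2],ii),z+v[3]])*3-[600,0]-[u,w])
    return np.array(r)
for IL,IR in((1,3),(3,1)):
    z=least_squares(res,[.627,.0572,-.044,0]); print(IL,z.x,z.cost,z.fun.round(1))
print("tip pred crop",proj(f,pin()[0]+.044*pin()[1])*3-[600,0])
```

```text
0 [179.17799794 369.25173785]
1 [ 35.01512018 415.08599652]
2 [165.54598123 450.42726794]
3 [305.75864706 418.80336968]
1 [ 0.62496555  0.0571839  -0.04570288  0.00468359] 2276.846804513222 [  1.8  13.5   4.8 -57.4  -2.7  16.9  -7.3  20.5   2.7  16.8]
3 [ 6.19193907e-01  6.26713792e-02 -3.07253261e+00  5.95612628e-05] 4530.192151618772 [  3.   85.2   6.  -14.8  -6.5 -18.2 -12.  -13.9   9.7 -27. ]
tip pred crop [173.60719751 529.37098526]
```

Run:
```python
from h import *
from scipy.optimize import least_squares
f=ld("w7")
obs=[((168,238),0,.094),((163,453),2,.118),((33,295),1,.094),((32,418),1,.118),((297,424),3,.118)]
def corners(x,y,w,i):
    a=w+np.pi/4+np.pi/2*i+np.pi/2 ; r=.017*2**.5
    return x+r*np.cos(a),y+r*np.sin(a)
def res(v):
    return np.concatenate([proj(f,[*corners(v[0],v[1],v[2],i),z+v[3]])*3-[600,0]-np.array(u) for u,i,z in obs])
z=least_squares(res,[.627,.0572,-.044,0]); print(z.x,z.cost,z.fun.round(1))
```

```text
[ 6.27687003e-01  5.47529799e-02 -2.96896242e-02 -5.08890589e-06] 15.579154538936193 [ 0.6 -1.5 -1.8  0.2  2.6  2.7 -1.9  1.3  0.5 -2.4]
```

Call:
servo_tool(
  rows=[
    [[-0.06, 0, 0.13, 0, 0, 0], [0.9, 0, 0.42, 0, 0, 0], [0.6, 0, 0.28, 0, 0, 0], [0.45, 0, 0.21, 0, 0, 0], [0.45, 0, 0.21, 0, 0, 0]],
  ],
)

```text
clock: 11.3
position: [0.6362, 0.0482, 0.1497]
tool_rot: [-3.138, 1.135, 2.362]
force: [-2.3, -0.7, 0.6]
grip_width: 0.0103
```

Call:
servo_tool(
  rows=[
    [[0, 0, 0, 0, 0, 0]],
  ],
)

```text
clock: 11.42
position: [0.6361, 0.0482, 0.1496]
tool_rot: [-3.137, 1.134, 2.363]
force: [-2.2, -0.1, -1.4]
grip_width: 0.0096
```

Run:
```python
from h import *
s=bot.observe(); print({k:np.round(v,4).tolist() for k,v in s.items() if k in("force","moment","position")})
c,t=pin(); tip=c+.044*t; print("tip",tip,t)
f=grab("wrist","w8"); crop("w8",200,0,330,200,3,"w8c")
g=grab("scene","s8"); crop("s8",285,135,365,205,9,"s8b")
```

```text
{'position': [0.6361, 0.0482, 0.1496], 'force': [-2.2301, -0.106, -1.4059], 'moment': [0.8338, 1.142, -0.2875]}
tip [0.62768641 0.05646043 0.11108621] [-0.00128451 -0.0013278  -0.99999829]
```

View pics/w8c.png

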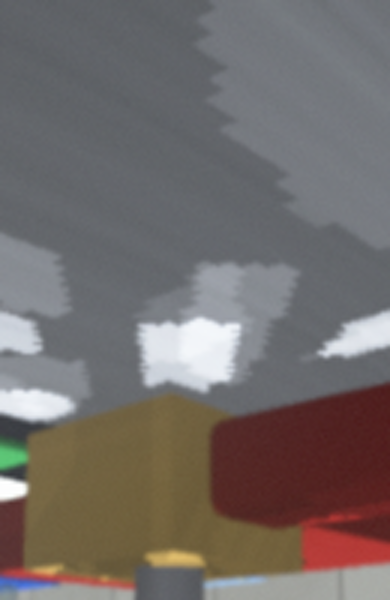

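View pics/s8b.png

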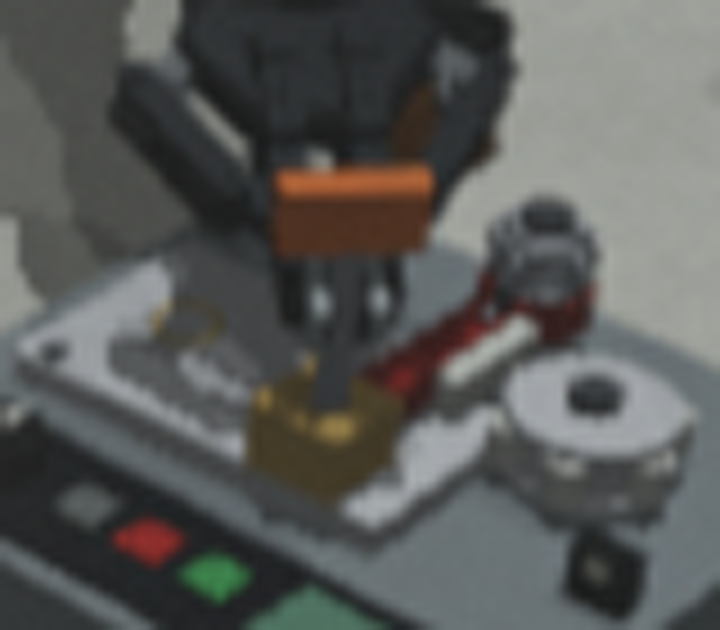

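Call:
servo_tool(
  rows=[
    [[0.47, -0.05, 0.16, 0, 0, 0], [0.45, 0, 0.21, 0, 0, 0], [0.36, 0, 0.17, 0, 0, 0], [0.18, 0, 0.08, 0, 0, 0], [0, 0, 0, 0, 0, 0]],
  ],
)

```text
clock: 12.15
position: [0.6356, 0.0483, 0.1341]
tool_rot: [-3.139, 1.135, 2.362]
force: [0.1, -0.9, -0.2]
grip_width: 0.0098
```

Run:
```python
from h import *
s=bot.observe(); print({k:np.round(v,4).tolist() for k,v in s.items() if k in("force","moment","position")})
c,t=pin(); tip=c+.044*t; print("tip",tip,t)
g=grab("scene","s9"); crop("s9",285,135,365,205,9,"s9b")
```

```text
{'position': [0.6356, 0.0483, 0.1341], 'force': [0.1383, -0.9485, -0.1851], 'moment': [0.699, 0.7639, -0.0018]}
tip [0.62720773 0.05653601 0.09562453] [-6.42758457e-04 -1.18383836e-03 -9.99999093e-01]
```

View pics/s9b.png

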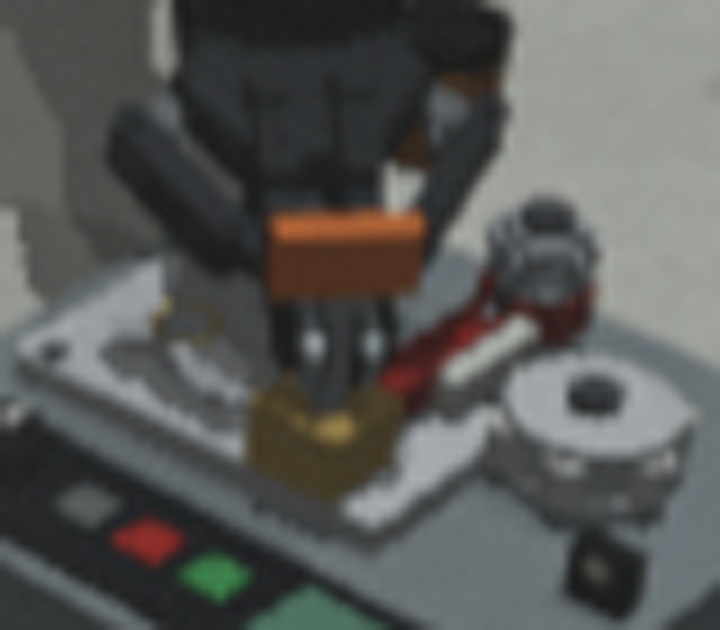

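Call:
servo_tool(
  rows=[
    [[0.18, 0, 0.08, 0, 0, 0], [0.09, 0, 0.04, 0, 0, 0], [0, 0, 0, 0, 0, 0]],
  ],
)

```text
clock: 12.58
position: [0.6356, 0.0483, 0.1314]
tool_rot: [-3.139, 1.135, 2.361]
force: [-0.7, 0.7, 2.3]
grip_width: 0.0097
```

Call:
servo_tool(
  rows=[
    [[0, 0, 0, 0, 0, 0], [0, 0, 0, 0, 0, 0], [0, 0, 0, 0, 0, 0]],
  ],
  grip=-0.35,
)

```text
clock: 12.95
position: [0.6355, 0.0483, 0.1313]
tool_rot: [-3.139, 1.135, 2.361]
force: [0.3, -0.9, 0.4]
grip_width: 0.0279
```

Run:
```python
from h import *
s=bot.observe(); print({k:np.round(v,4).tolist() for k,v in s.items() if k in("force","moment","position","grip_width")})
c,t=pin(); tip=c+.044*t; print("tip",tip,t)
g=grab("scene","s10"); crop("s10",285,135,365,205,9,"s10b")
f=grab("wrist","w10"); crop("w10",150,100,360,350,2.3,"w10b")
```

```text
{'position': [0.6355, 0.0483, 0.1313], 'force': [0.2871, -0.8605, 0.4257], 'moment': [0.633, 0.6935, -0.0], 'grip_width': 0.0279}
tip [0.62712704 0.05659387 0.09275201] [-6.16093270e-04 -9.00629337e-04 -9.99999405e-01]
```

View pics/s10b.png

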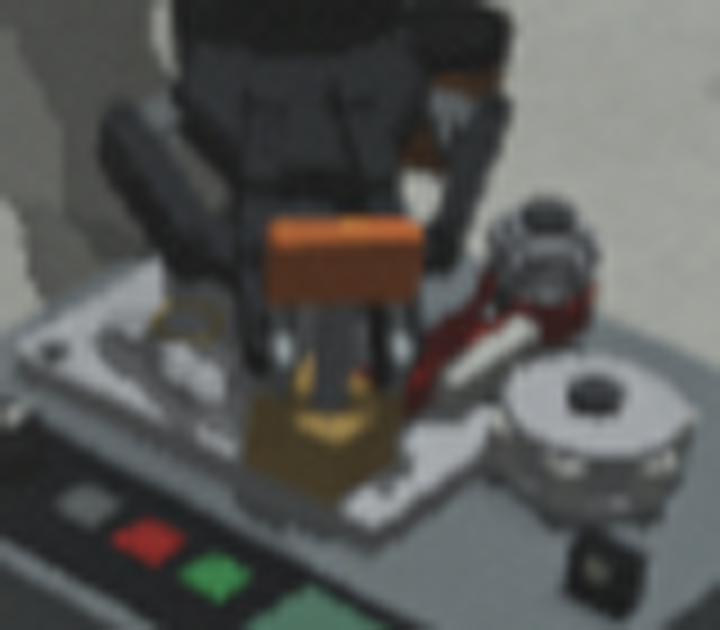

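View pics/w10b.png

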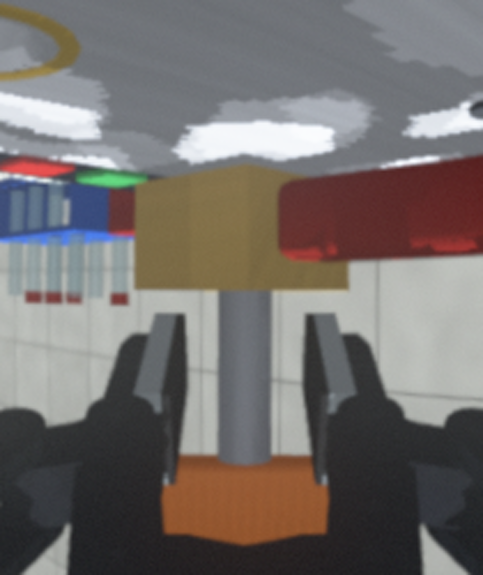

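Call:
servo_tool(
  rows=[
    [[0, 0, -1.0, 0, 0, 0], [0, 0, -2.0, 0, 0, 0], [0, 0, -3.0, 0, 0, 0], [0, 0, -3.0, 0, 0, 0], [0, 0, 0, 0, 0, 0]],
  ],
)

```text
clock: 13.68
position: [0.5769, 0.1083, 0.1697]
tool_rot: [3.141, 1.133, 2.361]
force: [0.6, 0.3, 0.0]
grip_width: 0.0279
```

Run:
```python
from sim import *
from h import *
s=bot.observe(); T=Ro.from_euler("xyz",s["tool_rot"]); print(s["position"],s["force"])
for yaw in(45,-135):
    D0=Ro.from_euler("xyz",[180,0,yaw],degrees=True); M=Ro.from_euler("xyz",[180,30,135+(45-135)*.5 if yaw==45 else 180],degrees=True)
    print(yaw); w=[((.55,.10,.30),None,4),((.59,.08,.30),M,8),((.6272,.0566,.30),D0,8),((.6272,.0566,.20),D0,4)]
    w[0]=(w[0][0],T,4)
    q=sim(s["qpos"],w,s["position"],T)
f=grab("wrist","w11"); crop("w11",100,60,400,384,1.8,"w11b")
g=grab("scene","s11"); crop("s11",285,135,365,205,9,"s11b")
```

```text
[0.57694203 0.10831896 0.1697282 ] [0.64058374 0.25527091 0.01473626]
45
[-1.18  0.74  0.51  2.13  1.28  0.84 -1.13] 0.0 0.0 0.35
[-1.2   0.67  0.52  2.14  1.25  0.88 -1.06] 0.0 0.0 0.33
[-1.22  0.59  0.53  2.14  1.22  0.92 -0.99] 0.0 0.0 0.33
[-1.24  0.51  0.54  2.14  1.2   0.97 -0.91] 0.0 0.0 0.33
[-1.19  0.5   0.52  2.06  1.07  0.99 -0.82] 0.0 0.0 0.36
[-1.13  0.49  0.5   1.98  0.94  1.01 -0.75] 0.0 0.0 0.34
[-1.07  0.5   0.48  1.91  0.81  1.05 -0.68] 0.0 0.0 0.32
[-1.01  0.5   0.47  1.83  0.7   1.09 -0.62] 0.0 0.0 0.31
[-0.95  0.51  0.45  1.76  0.59  1.13 -0.57] 0.0 0.0 0.29
[-0.88  0.52  0.43  1.68  0.48  1.18 -0.54] 0.0 0.0 0.28
[-0.82  0.54  0.42  1.61  0.38  1.23 -0.51] 0.0 0.0 0.28
[-0.75  0.56  0.41  1.54  0.29  1.29 -0.48] 0.0 0.0 0.28
[-0.72  0.56  0.41  1.51  0.22  1.29 -0.52] 0.0 0.0 0.17
[-0.68  0.56  0.42  1.49  0.16  1.29 -0.56] 0.0 0.0 0.17
[-0.65  0.56  0.42  1.48  0.09  1.28 -0.6 ] 0.0 0.0 0.17
[-0.61  0.55  0.43  1.47  0.03  1.27 -0.64] 0.0 0.0 0.17
[-0.58  0.55  0.43  1.47 -0.04  1.25 -0.68] 0.0 0.0 0.17
[-0.55  0.54  0.43  1.47 -0.1   1.24 -0.72] 0.0 0.0 0.17
[
[... 1011 characters left out ...]
.12] 0.0 0.0 1.1
[-0.26  0.23  0.03  1.95  0.13  0.51  1.34] 0.0 0.0 0.61
[-0.19  0.26 -0.01  1.88  0.07  0.61  1.52] 0.0 0.0 0.47
[-0.15  0.29 -0.05  1.81  0.03  0.71  1.66] 0.0 0.0 0.38
[-0.11  0.33 -0.07  1.73  0.02  0.81  1.78] 0.0 0.0 0.31
[-0.09  0.38 -0.1   1.66  0.02  0.91  1.88] 0.0 0.0 0.27
[-0.08  0.42 -0.11  1.58  0.03  1.01  1.97] 0.0 0.0 0.27
[-0.07  0.47 -0.13  1.5   0.05  1.11  2.06] 0.0 0.0 0.27
[-0.07  0.52 -0.14  1.42  0.07  1.21  2.14] 0.0 0.0 0.27
[-0.07  0.53 -0.14  1.45  0.08  1.16  2.14] 0.0 0.0 0.14
[-0.07  0.55 -0.14  1.48  0.08  1.11  2.13] 0.0 0.0 0.14
[-0.07  0.58 -0.14  1.51  0.09  1.06  2.13] 0.0 0.0 0.14
[-0.07  0.6  -0.14  1.54  0.09  1.01  2.13] 0.0 0.0 0.13
```

View pics/s11b.png

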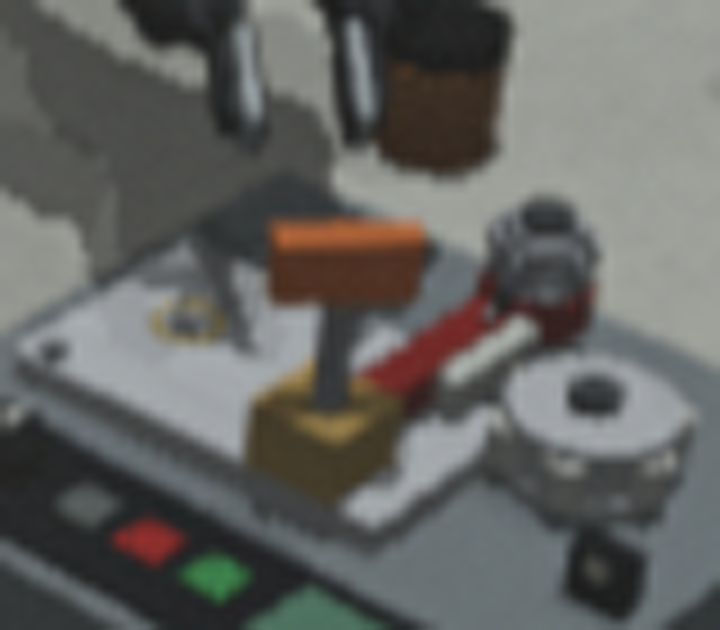

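View pics/w11b.png

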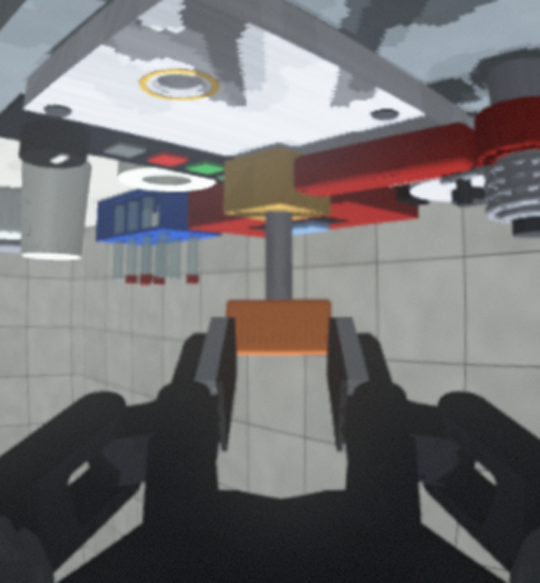

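Run:
```python
from h import *
T=Ro.from_euler("xyz",bot.observe()["tool_rot"])
plan([((.55,.10,.30),T,4),((.59,.08,.30),(180,30,90),8),((.6272,.0566,.30),(180,0,45),6)])
```

```text
[-2.8, -0.6, -1.72, 0.0, 0.0, 0.0]
[-2.79, -0.6, -1.73, 0.0, 0.0, 0.0]
[-2.8, -0.6, -1.72, 0.0, 0.0, 0.0]
[-2.8, -0.6, -1.72, 0.0, 0.0, 0.0]
[-0.22, 0.18, 0.48, 4.2, 4.1, 3.9]
[-0.25, 0.22, 0.45, 4.3, 4.2, 3.9]
[-0.26, 0.28, 0.41, 4.2, 4.1, 3.8]
[-0.26, 0.32, 0.37, 4.2, 4.2, 3.9]
[-0.27, 0.36, 0.33, 4.2, 4.1, 3.9]
[-0.27, 0.41, 0.28, 4.3, 4.2, 3.8]
[-0.25, 0.44, 0.23, 4.2, 4.1, 3.9]
[-0.24, 0.47, 0.17, 4.2, 4.2, 3.9]
[-0.34, 0.62, 0.2, 2.0, 4.7, 7.3]
[-0.27, 0.66, 0.14, 1.9, 4.8, 7.3]
[-0.19, 0.7, 0.11, 2.0, 4.7, 7.4]
[-0.11, 0.73, 0.07, 1.9, 4.7, 7.3]
[-0.02, 0.73, 0.04, 2.0, 4.8, 7.3]
[0.07, 0.73, 0.01, 2.0, 4.7, 7.3]
end [0.6272 0.0566 0.3   ] [-1.7996e+02  1.0000e-02  4.5040e+01]
```

Call:
servo_tool(
  rows=[
    [[-2.8, -0.6, -1.7, 0, 0, 0], [-2.8, -0.6, -1.7, 0, 0, 0], [-2.8, -0.6, -1.7, 0, 0, 0], [-2.8, -0.6, -1.7, 0, 0, 0], [-0.2, 0.2, 0.5, 4.2, 4.1, 3.9]],
  ],
  grip=-0.2,
)

```text
clock: 14.4
position: [0.5552, 0.0961, 0.3]
tool_rot: [3.088, 1.059, 2.214]
force: [0.1, 0.6, -0.2]
grip_width: 0.034
```

Call:
servo_tool(
  rows=[
    [[-0.25, 0.2, 0.45, 4.2, 4.2, 3.9], [-0.25, 0.3, 0.4, 4.2, 4.1, 3.9], [-0.25, 0.3, 0.4, 4.2, 4.2, 3.9], [-0.25, 0.4, 0.3, 4.2, 4.1, 3.9], [-0.25, 0.4, 0.3, 4.2, 4.2, 3.9]],
  ],
)

```text
clock: 15.02
position: [0.5813, 0.0838, 0.2986]
tool_rot: [3.08, 0.669, 1.723]
force: [-0.7, -0.8, -0.5]
grip_width: 0.0337
```

Call:
servo_tool(
  rows=[
    [[-0.25, 0.4, 0.2, 4.2, 4.1, 3.9], [-0.25, 0.5, 0.2, 4.2, 4.2, 3.9], [-0.3, 0.6, 0.2, 2, 4.7, 7.3], [-0.3, 0.7, 0.1, 2, 4.7, 7.3], [-0.2, 0.7, 0.1, 2, 4.7, 7.3]],
  ],
)

```text
clock: 15.65
position: [0.6099, 0.0666, 0.2989]
tool_rot: [3.086, 0.259, 1.158]
force: [-1.2, 0.8, -0.4]
grip_width: 0.034
```

Call:
servo_tool(
  rows=[
    [[-0.1, 0.7, 0.1, 2, 4.7, 7.3], [0, 0.7, 0, 2, 4.8, 7.3], [0.1, 0.7, 0, 2, 4.7, 7.3], [0, 0, 0, 0, 0, 0], [0, 0, 0, 0, 0, 0]],
  ],
)

```text
clock: 16.27
position: [0.6275, 0.0573, 0.299]
tool_rot: [-3.141, 0.001, 0.789]
force: [-0.1, 0.4, -0.6]
grip_width: 0.0344
```

Run:
```python
from h import *
s=bot.observe(); print({k:np.round(v,4).tolist() for k,v in s.items() if k in("qpos","tool_rot","force","moment","position","grip_width")})
f=grab("wrist","w12"); crop("w12",0,0,512,384,1.5,"w12b")
```

```text
{'qpos': [-0.5032, 0.5134, 0.4906, 1.5202, -0.2535, 1.1734, -0.749], 'position': [0.6275, 0.0573, 0.299], 'tool_rot': [-3.1405, 0.0014, 0.7892], 'force': [-0.1366, 0.4167, -0.5614], 'moment': [0.0204, 0.0046, -0.0384], 'grip_width': 0.0344}
```

View pics/w12b.png

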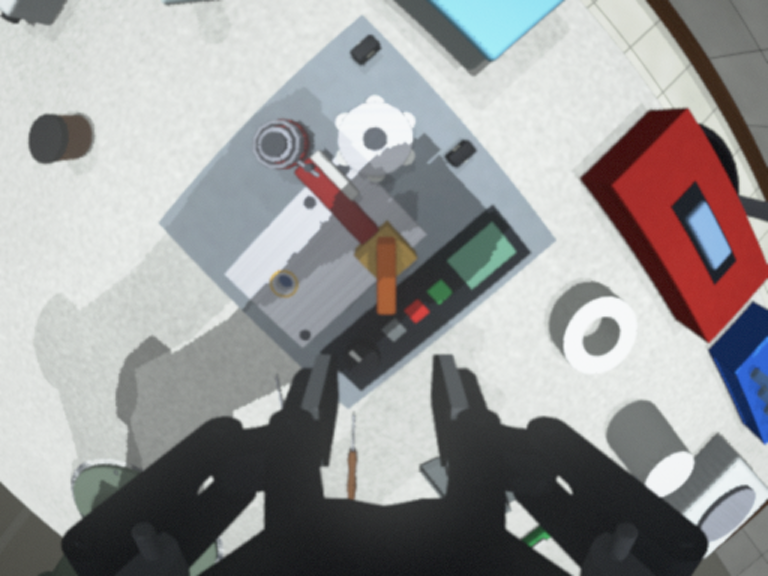

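Run:
```python
from h import *
f=ld("w12")
h=np.array([.7071,-.7071,0]); l=np.array([.7071,.7071,0]); c=np.array([.6271,.0566,0])
for z in(.156,.18):
  for a in(-1,1):
    for b in(-1,1): print(z,(proj(f,c+[0,0,z]+l*.023*a+h*.006*b)*1.5).round(1))
crop("w12",220,130,300,220,6.6,"w12c")
for n,u,v,z in(("hole",285,283,.092),("post",275,144,.137),("wheel",376,139,.114)): print(n,at(f,u/1.5,v/1.5,z).round(4))
```

```text
0.156 [375.1 301. ]
0.156 [392.7 301.1]
0.156 [374.9 234.7]
0.156 [393.3 234.8]
0.18 [374.3 314. ]
0.18 [393.3 314.1]
0.18 [374.  242.7]
0.18 [394.  242.7]
hole [0.5467 0.0936 0.092 ]
post [0.6333 0.1689 0.137 ]
wheel [0.6834 0.1216 0.114 ]
```

View pics/w12c.png

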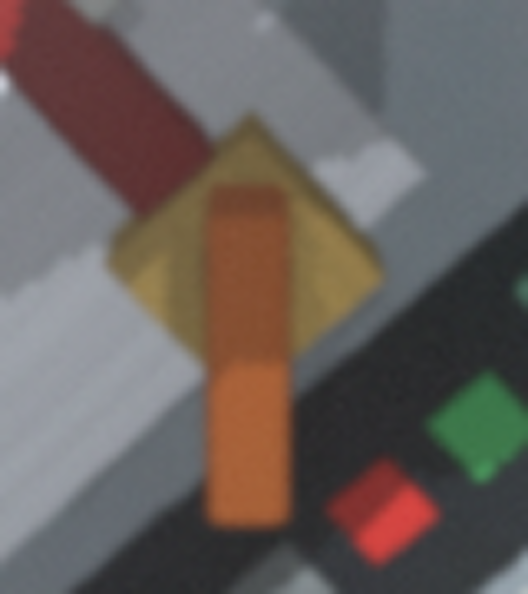

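Call:
servo_tool(
  rows=[
    [[-0.08, 0.12, 2.5, 0, 0, -0.2], [0, 0, 3, 0, 0, 0], [0, 0, 2.5, 0, 0, 0], [0, 0, 1, 0, 0, 0], [0, 0, 0, 0, 0, 0]],
  ],
)

```text
clock: 16.95
position: [0.6279, 0.0562, 0.2093]
tool_rot: [-3.14, 0.0, 0.791]
force: [-0.1, 0.3, -0.0]
grip_width: 0.0343
```

Run:
```python
from h import *
s=bot.observe(); print({k:np.round(v,4).tolist() for k,v in s.items() if k in("qpos","tool_rot","force","moment","position","grip_width")})
f=grab("wrist","w13"); crop("w13",160,120,350,300,4,"w13b")
```

```text
{'qpos': [-0.4778, 0.5963, 0.4532, 1.6241, -0.2992, 0.9918, -0.7069], 'position': [0.6279, 0.0562, 0.2093], 'tool_rot': [-3.1401, 0.0003, 0.7912], 'force': [-0.0679, 0.33, -0.0167], 'moment': [-0.0726, 0.0222, 0.0342], 'grip_width': 0.0343}
```

View pics/w13b.png

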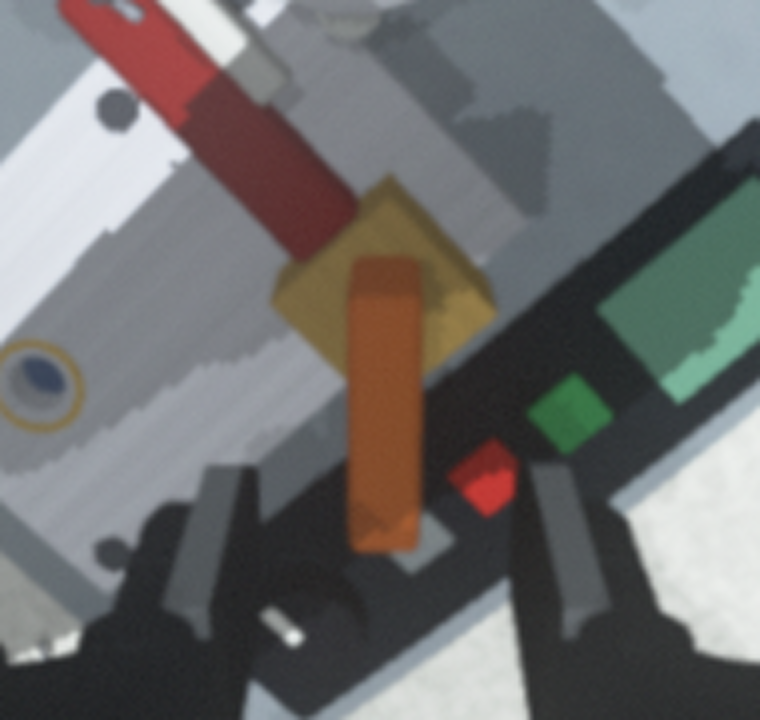

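Call:
servo_tool(
  rows=[
    [[0, 0, 1.5, 0, 0, 0], [0, 0, 1.5, 0, 0, 0], [0, 0, 1.2, 0, 0, 0], [0, 0, 0.75, 0, 0, 0], [0, 0, 0, 0, 0, 0]],
  ],
)

```text
clock: 17.62
position: [0.6277, 0.0557, 0.1594]
tool_rot: [-3.14, 0.0, 0.79]
force: [-0.0, 0.3, -0.0]
grip_width: 0.0341
```

Call:
servo_tool(
  rows=[
    [[0, 0, 0, 0, 0, 0], [0, 0, 0, 0, 0, 0], [0, 0, 0, 0, 0, 0], [0, 0, 0, 0, 0, 0]],
  ],
  grip=-1,
  squeeze=70,
)

```text
clock: 18.12
position: [0.6282, 0.0559, 0.1605]
tool_rot: [-3.141, -0.001, 0.79]
force: [-1.4, 0.6, 6.9]
grip_width: 0.0106
```

Run:
```python
from h import *
s=bot.observe(); print({k:np.round(v,4).tolist() for k,v in s.items() if k in("qpos","tool_rot","force","moment","position","grip_width")})
f=grab("wrist","w14"); crop("w14",160,120,350,300,4,"w14b")
g=grab("scene","s14"); crop("s14",285,125,365,205,7.5,"s14b")
```

```text
{'qpos': [-0.4596, 0.6507, 0.4266, 1.6661, -0.3289, 0.8959, -0.6837], 'position': [0.6282, 0.0559, 0.1605], 'tool_rot': [-3.1407, -0.0014, 0.7898], 'force': [-1.3651, 0.5876, 6.9348], 'moment': [0.0437, 0.3754, 0.0104], 'grip_width': 0.0106}
```

View pics/w14b.png

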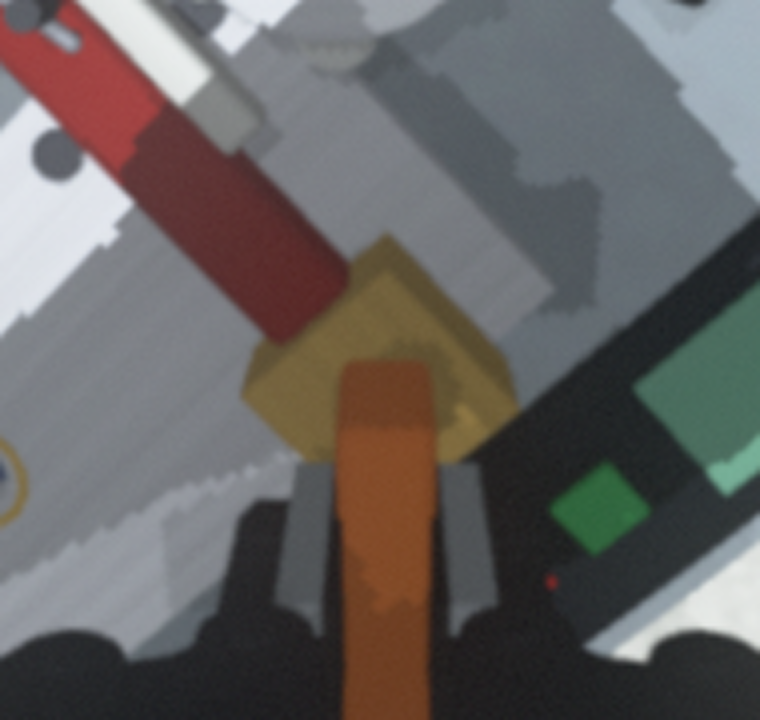

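View pics/s14b.png

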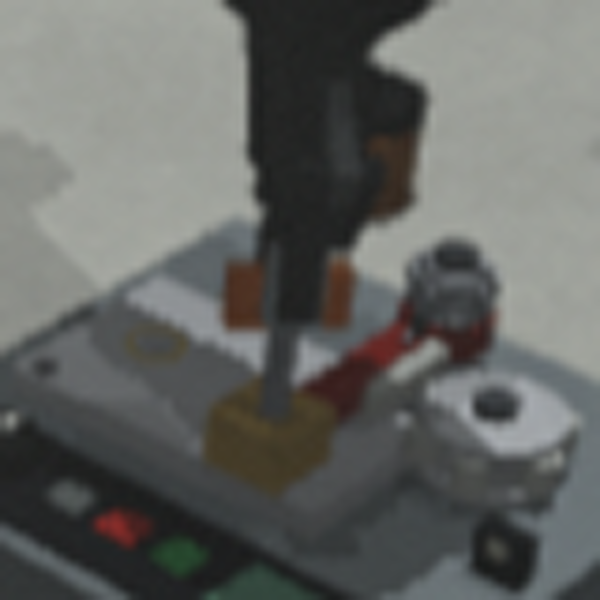

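```bash
cat >> h.py <<'E'
PIV=np.array([.6330,.1708]); 
def bq(th,r=.115): return PIV+r*np.array([-np.sin(th),-np.cos(th)])
def where():
    s=bot.observe(); d=s["position"][:2]-PIV; return np.hypot(*d),np.arctan2(-d[0],-d[1])
def swing(ths,r=.115,z=0,start=None):
    s=bot.observe(); T=Ro.from_euler("xyz",s["tool_rot"]); p=s["position"][:2] if start is None else np.array(start)
    for th in ths:
        n=bq(th,r); d=T.inv().apply([*(n-p),0])*100; d=np.round(d,2); p=p+T.apply(d/100)[:2]
        print("th %.3f"%th,[float(a) for a in d[:2]], n.round(4))
E
python3 - <<'E'
from h import *
print(where())
swing(np.linspace(.0436,.70,15)[1:])
E
```

```text
(np.float64(0.11501613325888257), np.float64(0.041781789542535745))
th 0.090 [-0.37, -0.42] [0.6226 0.0563]
th 0.137 [-0.33, -0.43] [0.6173 0.0569]
th 0.184 [-0.31, -0.44] [0.6119 0.0577]
th 0.231 [-0.3, -0.45] [0.6067 0.0589]
th 0.278 [-0.27, -0.47] [0.6014 0.0602]
th 0.325 [-0.24, -0.47] [0.5963 0.0618]
th 0.372 [-0.23, -0.49] [0.5912 0.0637]
th 0.419 [-0.2, -0.5] [0.5862 0.0657]
th 0.466 [-0.18, -0.51] [0.5814 0.068 ]
th 0.512 [-0.16, -0.52] [0.5766 0.0706]
th 0.559 [-0.13, -0.52] [0.572  0.0733]
th 0.606 [-0.11, -0.53] [0.5675 0.0763]
th 0.653 [-0.08, -0.53] [0.5631 0.0795]
th 0.700 [-0.05, -0.54] [0.5589 0.0828]
```

Call:
servo_tool(
  rows=[
    [[-0.37, -0.42, -0.05, 0, 0, 0], [-0.33, -0.43, 0, 0, 0, 0], [-0.31, -0.44, 0, 0, 0, 0], [0, 0, 0, 0, 0, 0]],
  ],
)

```text
clock: 18.73
position: [0.6115, 0.0579, 0.1606]
tool_rot: [-3.14, -0.001, 0.79]
force: [3.8, 0.3, -0.8]
grip_width: 0.0104
```

Run:
```python
from h import *
s=bot.observe(); print({k:np.round(v,4).tolist() for k,v in s.items() if k in("tool_rot","force","moment","position","grip_width")}, where())
g=grab("scene","s15"); crop("s15",285,125,365,205,7.5,"s15b")
```

```text
{'position': [0.6115, 0.0579, 0.1606], 'tool_rot': [-3.1405, -0.001, 0.79], 'force': [3.7718, 0.3359, -0.7604], 'moment': [0.0121, -1.2257, 0.0085], 'grip_width': 0.0104} (np.float64(0.11494698398988425), np.float64(0.18803760003684428))
```

View pics/s15b.png

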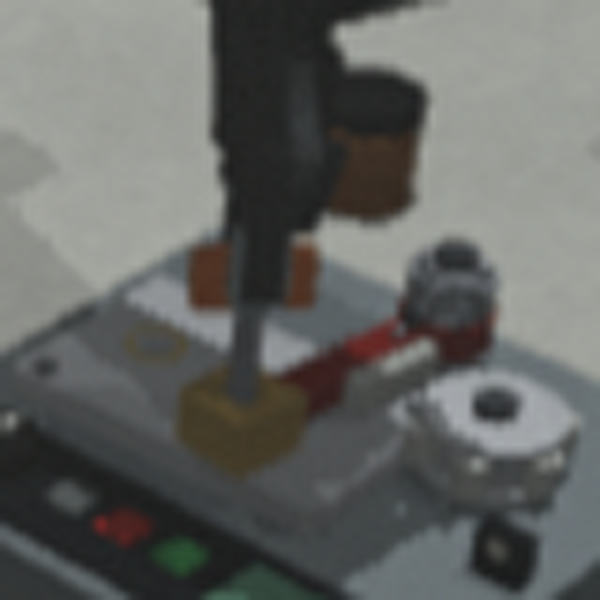

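Call:
servo_tool(
  rows=[
    [[-0.3, -0.45, 0, 0, 0, 0], [-0.27, -0.47, 0, 0, 0, 0], [-0.24, -0.47, 0, 0, 0, 0], [-0.23, -0.49, 0, 0, 0, 0], [-0.2, -0.5, 0, 0, 0, 0]],
  ],
)

```text
clock: 19.4
position: [0.5864, 0.0655, 0.1606]
tool_rot: [-3.141, -0.001, 0.79]
force: [5.4, -1.1, -1.3]
grip_width: 0.0107
```

Call:
servo_tool(
  rows=[
    [[-0.18, -0.51, 0, 0, 0, 0], [-0.16, -0.52, 0, 0, 0, 0], [-0.13, -0.52, 0, 0, 0, 0], [-0.11, -0.53, 0, 0, 0, 0], [-0.08, -0.53, 0, 0, 0, 0]],
  ],
)

```text
clock: 20.02
position: [0.5633, 0.0789, 0.1607]
tool_rot: [-3.141, -0.001, 0.789]
force: [6.9, -2.6, -0.5]
grip_width: 0.0103
```

Call:
servo_tool(
  rows=[
    [[-0.05, -0.54, 0, 0, 0, 0], [0, 0, 0, 0, 0, 0]],
  ],
)

```text
clock: 20.27
position: [0.5589, 0.0824, 0.1607]
tool_rot: [-3.141, -0.001, 0.79]
force: [6.5, -3.5, -1.0]
grip_width: 0.0103
```

Run:
```python
from h import *
s=bot.observe(); print({k:np.round(v,4).tolist() for k,v in s.items() if k in("tool_rot","force","moment","position","grip_width")}, where())
g=grab("scene","s16"); crop("s16",285,125,365,205,7.5,"s16b")
g=grab("wrist","w16"); crop("w16",130,100,350,300,3.5,"w16b")
swing([.74,.78,.80,.82,.84,.86,.88,.9,.92])
```

```text
{'position': [0.5589, 0.0824, 0.1607], 'tool_rot': [-3.1412, -0.0007, 0.7897], 'force': [6.4794, -3.4758, -1.0384], 'moment': [-0.9072, -1.5607, -0.0001], 'grip_width': 0.0103} (np.float64(0.11533052165509683), np.float64(0.6976792041344271))
th 0.740 [0.01, -0.52] [0.5555 0.0859]
th 0.780 [-0.01, -0.46] [0.5521 0.089 ]
th 0.800 [-0.0, -0.23] [0.5505 0.0907]
th 0.820 [0.01, -0.23] [0.5489 0.0923]
th 0.840 [0.01, -0.23] [0.5474 0.094 ]
th 0.860 [0.01, -0.23] [0.5458 0.0958]
th 0.880 [0.02, -0.23] [0.5444 0.0975]
th 0.900 [0.03, -0.23] [0.5429 0.0993]
th 0.920 [0.03, -0.22] [0.5415 0.1011]
```

View pics/s16b.png

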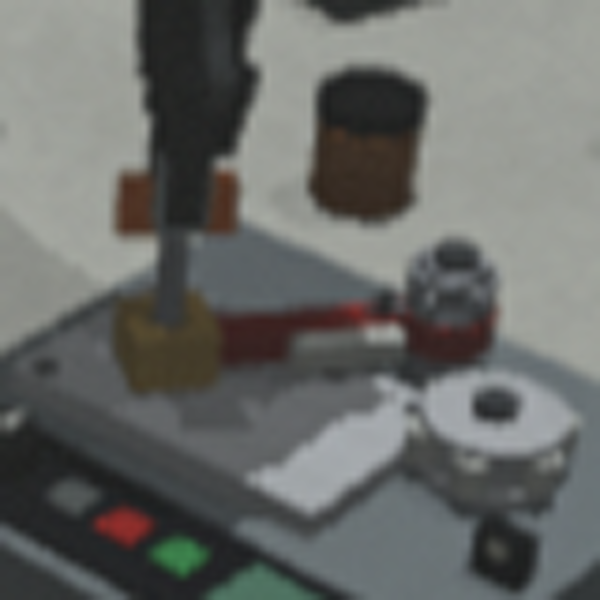

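View pics/w16b.png

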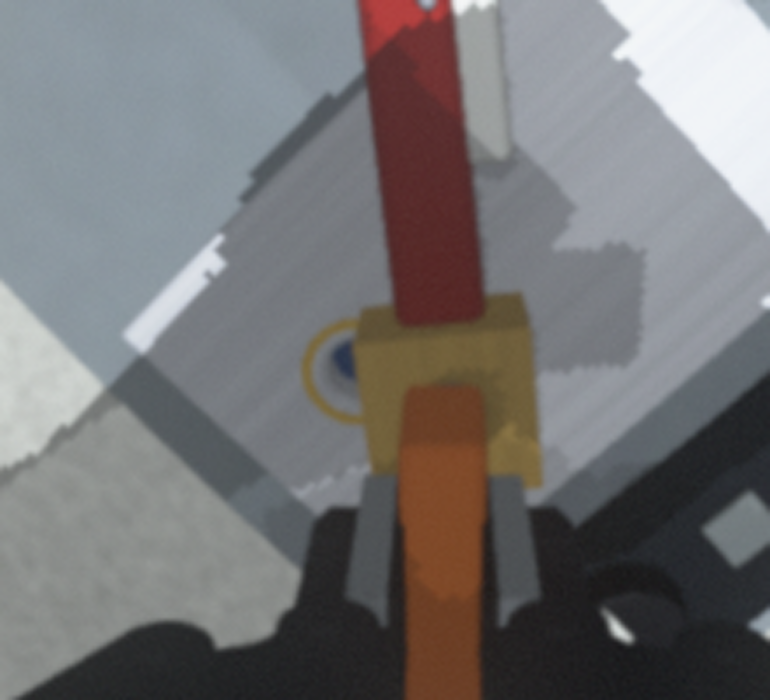

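Call:
servo_tool(
  rows=[
    [[0.0, -0.5, 0, 0, 0, 0], [0, -0.46, 0, 0, 0, 0], [0, -0.23, 0.1, 0, 0, 0], [0, 0, 0, 0, 0, 0]],
  ],
)

```text
clock: 20.88
position: [0.5514, 0.0897, 0.1603]
tool_rot: [3.14, -0.001, 0.789]
force: [5.9, -7.1, 8.2]
grip_width: 0.0105
```

Run:
```python
from h import *
s=bot.observe(); print({k:np.round(v,4).tolist() for k,v in s.items() if k in("tool_rot","force","moment","position","grip_width")}, where())
swing([.82,.84,.86,.88,.9,.92])
```

```text
{'position': [0.5514, 0.0897, 0.1603], 'tool_rot': [3.1402, -0.0014, 0.7889], 'force': [5.8903, -7.0938, 8.1572], 'moment': [-2.0298, -1.6265, 0.0268], 'grip_width': 0.0105} (np.float64(0.11504325543976791), np.float64(0.7888728386935285))
th 0.820 [0.01, -0.36] [0.5489 0.0923]
th 0.840 [0.01, -0.23] [0.5474 0.094 ]
th 0.860 [0.02, -0.23] [0.5458 0.0958]
th 0.880 [0.02, -0.23] [0.5444 0.0975]
th 0.900 [0.02, -0.22] [0.5429 0.0993]
th 0.920 [0.03, -0.23] [0.5415 0.1011]
```

Call:
servo_tool(
  rows=[
    [[0.01, -0.23, 0, 0, 0, 0], [0, 0, 0, 0, 0, 0]],
  ],
)

```text
clock: 21.12
position: [0.5497, 0.0915, 0.1603]
tool_rot: [3.14, -0.001, 0.789]
force: [5.6, -7.2, 8.1]
grip_width: 0.0103
```

Call:
servo_tool(
  rows=[
    [[0.01, -0.15, 0, 0, 0, 0], [0, 0, 0, 0, 0, 0]],
  ],
)

```text
clock: 21.38
position: [0.5481, 0.0929, 0.1598]
tool_rot: [3.142, -0.0, 0.789]
force: [5.1, -4.7, 2.0]
grip_width: 0.0108
```

Call:
servo_tool(
  rows=[
    [[0.01, -0.12, 0.1, 0, 0, 0], [0, 0, 0, 0, 0, 0]],
  ],
)

```text
clock: 21.62
position: [0.5472, 0.0939, 0.1586]
tool_rot: [-3.141, -0.0, 0.789]
force: [3.5, -5.4, 2.0]
grip_width: 0.0106
```

Call:
servo_tool(
  rows=[
    [[0.01, -0.08, 0.1, 0, 0, 0], [0, 0, 0, 0, 0, 0]],
  ],
)

```text
clock: 21.88
position: [0.5466, 0.0944, 0.1576]
tool_rot: [-3.141, 0.0, 0.789]
force: [4.2, -5.4, 0.7]
grip_width: 0.0104
```

Call:
servo_tool(
  rows=[
    [[0, -0.03, 0.15, 0, 0, 0], [0, 0, 0.15, 0, 0, 0], [0, 0, 0, 0, 0, 0]],
  ],
)

```text
clock: 22.25
position: [0.5464, 0.0947, 0.1546]
tool_rot: [-3.141, 0.0, 0.789]
force: [4.3, -5.6, -0.7]
grip_width: 0.0107
```

Run:
```python
from h import *
s=bot.observe(); print({k:np.round(v,4).tolist() for k,v in s.items() if k in("tool_rot","force","moment","position","grip_width")}, where())
```

```text
{'position': [0.5464, 0.0947, 0.1546], 'tool_rot': [-3.1413, 0.0, 0.789], 'force': [4.2671, -5.6327, -0.7351], 'moment': [-1.3032, -1.1563, 0.0285], 'grip_width': 0.0107} (np.float64(0.11529264277484332), np.float64(0.84969019548814))
```

Call:
servo_tool(
  rows=[
    [[0, 0, 0.5, 0, 0, 0], [0, 0, 0.6, 0, 0, 0], [0, 0, 0.6, 0, 0, 0], [0, 0, 0, 0, 0, 0]],
  ],
)

```text
clock: 22.75
position: [0.5462, 0.0947, 0.1371]
tool_rot: [-3.141, 0.001, 0.789]
force: [4.9, -4.8, -2.9]
grip_width: 0.0104
```

Call:
servo_tool(
  rows=[
    [[0, 0, 0.5, 0, 0, 0], [0, 0, 0.5, 0, 0, 0], [0, 0, 0.3, 0, 0, 0], [0, 0, 0, 0, 0, 0]],
  ],
)

```text
clock: 23.25
position: [0.5462, 0.0947, 0.1243]
tool_rot: [-3.141, 0.0, 0.789]
force: [4.7, -5.6, -3.5]
grip_width: 0.01
```

Call:
servo_tool(
  rows=[
    [[0, 0, 0.15, 0, 0, 0], [0, 0, 0.1, 0, 0, 0], [0, 0, 0, 0, 0, 0]],
  ],
)

```text
clock: 23.62
position: [0.5465, 0.0945, 0.1225]
tool_rot: [-3.141, -0.0, 0.789]
force: [1.7, -7.5, 9.6]
grip_width: 0.0104
```

Call:
servo_tool(
  rows=[
    [[0, 0, 0.15, 0, 0, 0], [0, 0, 0, 0, 0, 0]],
  ],
)

```text
clock: 23.88
position: [0.5467, 0.0943, 0.1222]
tool_rot: [-3.141, -0.001, 0.788]
force: [-6.1, -8.5, 34.9]
grip_width: 0.0103
```

Run:
```python
from h import *
s=bot.observe(); print({k:np.round(v,4).tolist() for k,v in s.items() if k in("tool_rot","force","moment","position","grip_width")}, where())
g=grab("scene","s17"); crop("s17",285,125,365,205,7.5,"s17b")
g=grab("wrist","w17"); crop("w17",130,100,350,300,3.5,"w17b")
```

```text
{'position': [0.5467, 0.0943, 0.1222], 'tool_rot': [-3.1414, -0.0011, 0.7884], 'force': [-6.0622, -8.4743, 34.8551], 'moment': [-1.8838, 1.2142, 0.0702], 'grip_width': 0.0103} (np.float64(0.11527591778365089), np.float64(0.8454639375535049))
```

View pics/s17b.png

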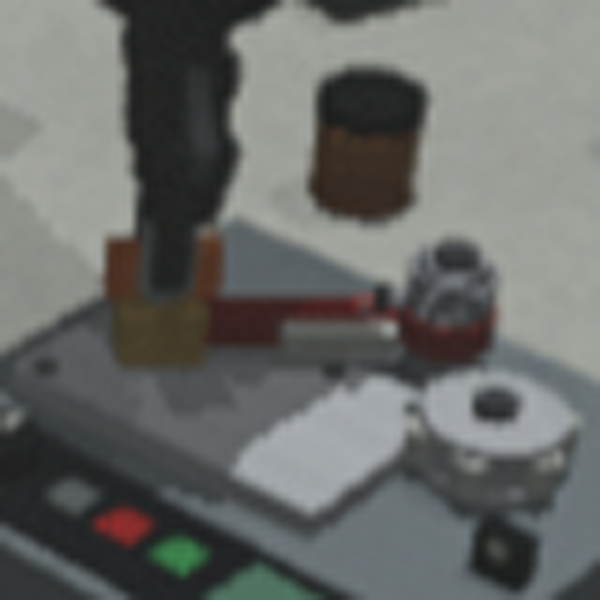

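View pics/w17b.png

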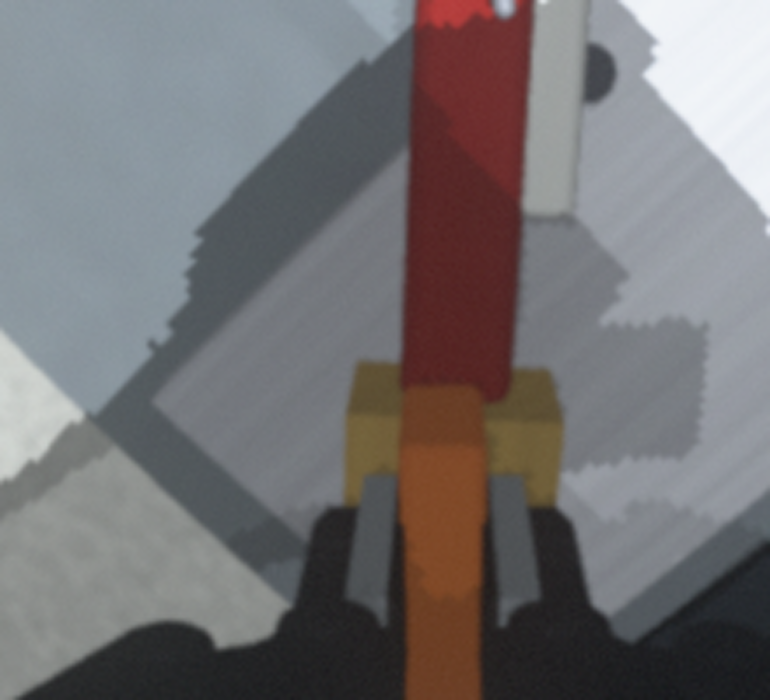

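Call:
servo_tool(
  rows=[
    [[0, 0, -0.15, 0, 0, 0], [0, 0, -0.08, 0, 0, 0], [0, 0, 0, 0, 0, 0]],
  ],
)

```text
clock: 24.35
position: [0.5463, 0.0947, 0.1229]
tool_rot: [-3.141, 0.0, 0.789]
force: [3.6, -5.1, 0.2]
grip_width: 0.0102
```

Call:
servo_tool(
  rows=[
    [[0, 0, 0, 0, 0, 0], [0, 0, 0, 0, 0, 0], [0, 0, 0, 0, 0, 0]],
  ],
  grip=-0.45,
)

```text
clock: 24.72
position: [0.5459, 0.0959, 0.1228]
tool_rot: [-3.14, -0.0, 0.79]
force: [-0.2, 0.7, 0.2]
grip_width: 0.0231
```

Run:
```python
from h import *
s=bot.observe(); print({k:np.round(v,4).tolist() for k,v in s.items() if k in("tool_rot","force","moment","position","grip_width")}, where())
g=grab("scene","s18"); crop("s18",285,125,365,205,7.5,"s18b")
g=grab("wrist","w18"); crop("w18",130,100,350,300,3.5,"w18b")
```

```text
{'position': [0.5459, 0.0959, 0.1228], 'tool_rot': [-3.1399, -0.0003, 0.79], 'force': [-0.2, 0.6679, 0.181], 'moment': [-0.0469, 0.0008, 0.0478], 'grip_width': 0.0231} (np.float64(0.11482523306418131), np.float64(0.8606780260962121))
```

View pics/w18b.png

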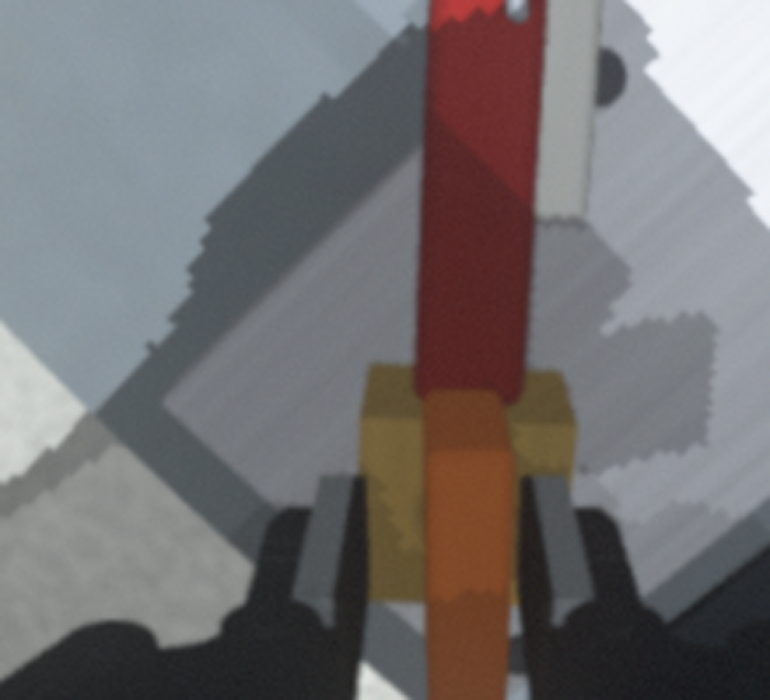

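Call:
servo_tool(
  rows=[
    [[0, 0.15, -0.1, 0, 0, 0], [0, 0, -0.8, 0, 0, 0], [0, 0, -1.5, 0, 0, 0], [0, 0, -3, 0, 0, 0], [0, 0, -4, 0, 0, 0]],
  ],
)

```text
clock: 25.45
position: [0.547, 0.0945, 0.2184]
tool_rot: [-3.14, -0.0, 0.79]
force: [0.8, -0.1, 0.3]
grip_width: 0.0233
```

Call:
servo_tool(
  rows=[
    [[0, 0, -4, 0, 0, 0], [-3, 0, -1, 0, 0, 0], [-3, 0, 0, 0, 0, 0], [0, 0, 0, 0, 0, 0], [0, 0, 0, 0, 0, 0]],
  ],
)

```text
clock: 26.08
position: [0.5054, 0.0523, 0.2675]
tool_rot: [-3.141, -0.002, 0.79]
force: [0.3, 0.0, -0.1]
grip_width: 0.0241
```

Run:
```python
from h import *
s=bot.observe(); print({k:np.round(v,4).tolist() for k,v in s.items() if k in("force","position")})
g=grab("scene","s19"); crop("s19",285,135,365,205,9,"s19b")
g=grab("wrist","w19"); crop("w19",150,60,370,240,3.5,"w19b")
```

```text
{'position': [0.5054, 0.0523, 0.2675], 'force': [0.2981, 0.0217, -0.0551]}
```

View pics/s19b.png

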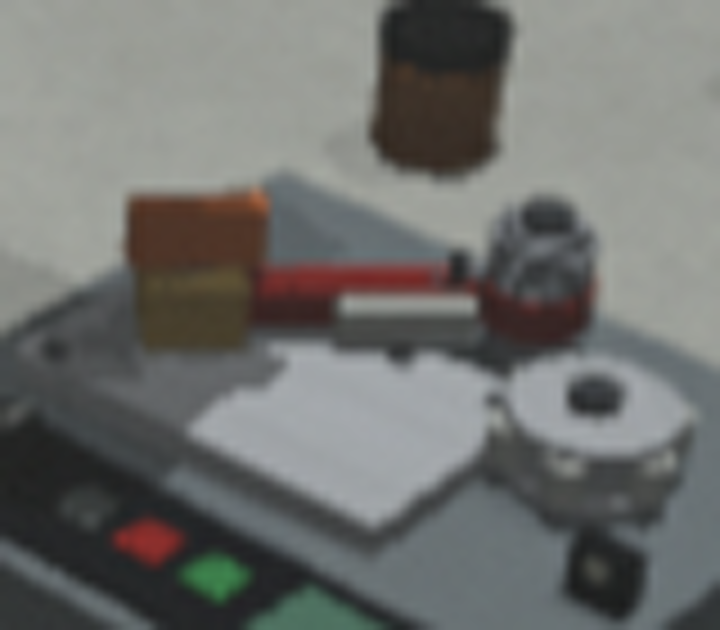

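View pics/w19b.png

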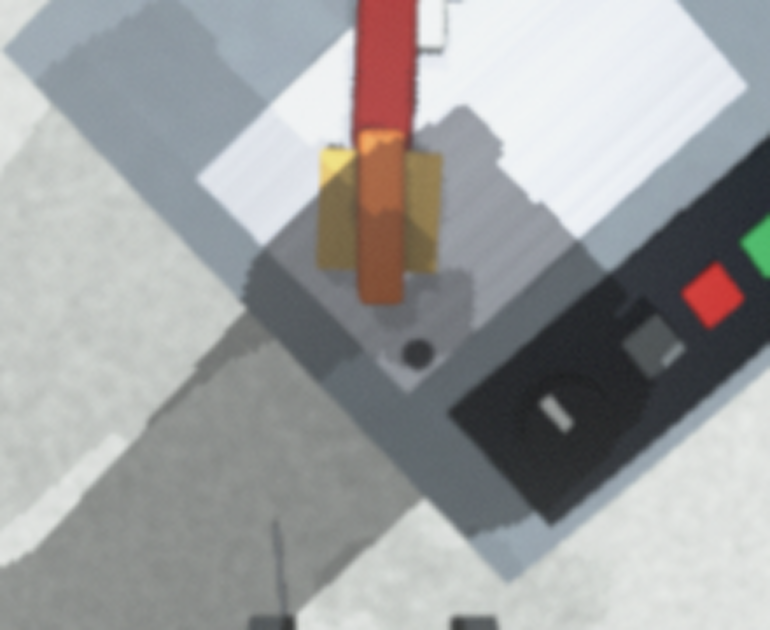

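Run:
```python
from h import *
g=ld("s19"); l=np.array([.7071,.7071]);h=np.array([.7071,-.7071])
c=np.array([.546,.0955])
for z in(.118,.142):
  for a in(-1,1):
    for b in (1,-1): print(z,a,b,((proj(g,[*(c+l*.023*a+h*.006*b),z])-[285,135])*9).round(0))
a=cv2.imread("pics/scene0.png").astype(int);b=cv2.imread("pics/s19.png").astype(int)
d=np.abs(a-b).max(2).astype(np.uint8); cv2.imwrite("pics/diff.png",cv2.resize(np.hstack([cv2.resize(b.astype(np.uint8),(400,300)),cv2.cvtColor(cv2.resize(d,(400,300)),cv2.COLOR_GRAY2BGR)*3]),None,fx=1,fy=1))
```

```text
0.118 -1 1 [125. 269.]
0.118 -1 -1 [121. 250.]
0.118 1 1 [264. 266.]
0.118 1 -1 [258. 247.]
0.142 -1 1 [130. 207.]
0.142 -1 -1 [125. 188.]
0.142 1 1 [270. 203.]
0.142 1 -1 [264. 185.]
```

View pics/diff.png

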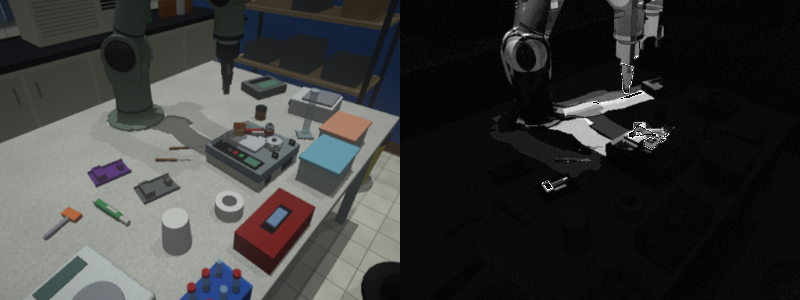

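```bash
python3 -c "
from workcell import bot
print(bot.job_done())"
```

```text
the job is handed in; nothing more can be done
None
```

The pump is open for the tube change. The small pin is locked through the bush into the plate, with its orange tab down on the brass bush. The job was handed in at about 26 s on the robot's clock.

- **Standing the pin:** I took the pin by its shank from the grey tray, stood it in the bush and let go of it. The pictures showed it standing free.
- **Swinging the arm:** I took the pin again by the tab from above and swung the arm back smoothly. By feel the pin dropped into the hole at about 0.81 rad.
- **Pushing it home:** The pin went 38 mm further down until its shoulder met the bush. The firmest press at the wrist was about 35 N, passed through the held pin.
- **Letting go:** The arm moved only about 1 mm as the lock took the spring load, and it did not slam back.

**Last checks:**
- The wrist force was near zero after letting go, and the gripper was about 12 cm clear of the pin.
- In the scene picture, the tab's lower edge was within a pixel of where it should be when fully home.
- Comparing pictures from before and after, only the pin, the pump arm, the robot and shadows had changed.

**What did not agree fully:** the cameras differed by 1 to 3 mm on where the bush was. I settled that by feel as the pin went in. The released pin may lean very slightly in its clearance.

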